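# Hook the low carton out of the deep shelf

## Robot

A 7-joint arm with a two-finger parallel gripper is mounted at the origin on a cart in front of the work surface, level with it; the furniture and walls round the work are solid. World frame = base frame: x ahead of the robot, y to its left, z up, the work surface at z = 0. Lengths are in m, angles in degrees, forces in N, time in s.
With the tool pointing down it reaches from about 0.425 to 0.875 m from the base axis. Payload 4.7 kg.
Tool frame: the origin (TCP) lies on the front face of the gripper's body, between the roots of the fingers; the fingertips stand 70 mm ahead of it and the grasp point (between the pads) lies 51 mm ahead of it (tip_extent is the distance from the TCP to the fingertips, in m); z points along the fingers, y is the direction in which the jaws open and shut (so a half turn about z gives the same grasp; the last joint's range is limited). The gripper opens to 87 mm and grips with 3 to 60 N. Pads are 19 mm wide; open, the fingers measure 117 mm over their backs; the gripper's body (75 mm by 190 mm) begins 51 mm behind the grasp point.
Start: joints at [-71.499, 18.392, -4.016, 83.108, 1.295, 78.541, -3.26], TCP at [0.198, 0.619, 0.292] pointing down, gripper open.
Joint ranges: [-163.93, 163.93], [-17.29, 119.83], [-79.2, 71.16], [3.27, 140.29], [-89.18, 269.18], [5.43, 117.66], [-154.24, 154.24]. Speed limits (degrees/s): [147.25, 147.25, 180, 180, 180, 180, 180].

## Interface

Orientations are given as [roll, pitch, yaw] about the fixed x, y, z axes, in that order (R = Rz(yaw) Ry(pitch) Rx(roll)).
In Python, from cell import * gives the robot as it stands.
- The arm moves only by the tool carry_out, never from a script. Its argument "increments" is text: rows parted by semicolons, each of 7 numbers parted by spaces: the opening, from 0 (shut) to 1 (fully open), then the shift along the tool's x, y, z in m, then the turn, a rotation vector about the tool's x, y, z in degrees. A call has 1 to 20 rows; each row shifts and turns the pose as measured when the row begins, along the tool's axes as they then stand; what a row does not reach is not made up. A row lasts 1/8 s, in which the tool goes at most 62.5 mm and 10.7 degrees, less where a joint would pass 70% of its speed; a pose out of reach is approached as far as the arm can. A call is refused whole if a number of a shift passes 0.0625 or a number of a turn 10.7, either way. A call with a gripper value outside its range is refused whole. The fingers move at their own pace and stop on an object; "force" is the grip in N (left out, the last holds). Time passes only in rows, so rows that do not move let the fingers close. It gives the time, the measured TCP pose, the force and the opening at its end, in the units of the state.
- get_obs(): the state, without advancing time (a new reading comes with each control period).
- read_camera(name): name is "scene" or "side" or "wrist"; returns a dict with "img" (480x640x3 uint8, blue, green, red), "fx", "fy", "cx", "cy" (pixels), "world_from_camera" (4x4, takes a point from camera to world coordinates). Camera axes: x right, y down, z forward; pixel columns grow to the right and rows downward; lengths in m; the calibration is good to about 2 mm. A picture is of the moment at which its call begins. There is no depth.
- sign_off(): hands the job in, once; it reports no verdict.
Trained networks look in a picture, given as the dict that the camera call returned (one of the last four; its "shot" number tells which), for a name from the list of things; names that differ only in an ending like _2 or _b are one class to them, and where a whole thing is asked for, a point or a joint stands for the part that bears it (a point fixed in the world has none). Each returns a list of dicts, best first, with "confidence" (0 to 1); they miss things now and then, are a little off and sometimes report something else, mostly with a low value. They report only what shows in the picture. A call takes as long as a camera call.
- masks_of(target, picture): "pixels" (480x640 bool, what is visible of it) and "bbox" ([left, top, right, bottom] in pixels, round what is visible of it).
The state is a dict: "time_s": time; "qpos": joint angles; "joint_velocities": joint speeds; "effort": joint torques, N m; "tool_pos": TCP position; "tool_rot": TCP orientation; "force": force on the tool from outside, world axes, zero at the start; "wrist_torque": the same for the moment, N m; "grip_width": finger opening in m.
Only numpy, scipy, OpenCV 4.12 (cv2) and the standard library are available. Lean on these libraries where they do the work, as an engineer would, in place of code of your own. Each camera call takes 0.05 s, during which the arm holds its last target.

## Task

Take the pull hook out of its sleeve by the end that sticks out, set it down on the bench and let go, then take it again by its wooden grip. With the hook held by the grip, reach under the shelf roof, drop the claw behind the front wall of the low carton (the one with the flat pin tin in it) and drag it out until at least two thirds of its length stands out in front of the shelf; then lift the claw out and put the hook down on the bench, well away from the carton. Do not touch the cartons with the gripper, keep the pin tin in its carton, and leave the tall carton and everything else where they are.

Things in the scene. Friction and masses are not known exactly. Their poses are not given: they have to be found in the camera images.
- hook: Pull hook, 162 mm long, 0.13 kg, upright. Origin: middle of the grip's underside; x runs from grip to claw. Wooden grip 60 x 26 x 56 mm centred on the origin. A square steel bar 10 mm thick (z = 42 to 52 mm) runs along +x; at x = 130 mm a claw plate 5 (x) x 30 (y) mm hangs from it down to z = 0. At the start the grip is in the sleeve; the bar's last 50 to 60 mm and the claw stick out
- hook_grip (a point): Centre of the hook's wooden grip, 30 mm above its underside; axes as hook. The grip is 26 mm wide across y
- hook_claw (a point): Middle of the lower edge of the hook's claw, 130 mm along x from the grip's centre and level with the grip's underside; axes as hook
- sleeve: Fixed plywood tool sleeve on the bench, 115 mm deep, 50 mm wide, 70 mm high, inside 38 mm wide and 64 mm high, closed at the back. Origin: middle of its mouth, on the bench; x points into the sleeve, so the hook is drawn out along -x; the bench is free for 200 mm before the mouth. The bench's front edge is at world x = 0.366 m
- shelf: Fixed plywood shelf on the bench, 172 mm wide, 150 deep, 147 high; two bays side by side, each 74 mm wide (centres y = +41 and -41 mm), open to the front, closed at back and sides; underside of the roof 135 mm above the bench. Origin: middle of its mouth, on the bench; x points into the shelf, y to the left along its front
- low_carton: Open cardboard carton, 84 (x) x 66 (y) x 40 mm high, walls and floor 4 mm, about 0.15 kg, in one of the two bays (which varies), its front 30 to 55 mm behind the mouth; slides on the bench. Origin: middle of its underside; x points to its back. Front wall at x = -42 to -38 mm; some 28 mm of free floor between it and the pin tin
- low_lip (a point): Middle of the top edge of the low carton's front wall (40 mm above the carton's underside, 40 mm in front of its centre); axes as the carton
- tall_carton: Open cardboard carton of the same plan, 84 x 66 mm, but 75 mm high, in the other bay; it stays where it is. Origin: middle of its underside
- pin_tin: Round tin, 46 mm across, 32 mm high, loose in the rear of the low carton. Origin: middle of its underside
- rouge_tin: Round tin, 51 mm across, 60 mm high, loose in the tall carton. Origin: middle of its underside
- grease_tin: Bystander: round tin 63 mm across, 46 mm high, standing on the shelf's roof. Origin: underside
- padlock: Bystander: padlock lying flat, 63 x 42 x 19 mm, close to the left side of the shelf. Origin: underside
- lock_cylinder: Bystander: brass lock cylinder lying flat, 32 x 68 x 17 mm, at the front of the bench, behind the closed end of the sleeve. Origin: underside
- caliper: Bystander: caliper lying flat, 56 x 200 x 9 mm, between the grinder and the key machine. Origin: underside
- wood_block: Bystander: block 45 x 85 x 32 mm at the front of the bench, between the lock cylinder and the shelf. Behind it (x over 0.43 m, y from -0.07 to 0.33 m) stands a cutting machine up to 0.36 m high. Origin: underside

How it is judged (in metres and radians):
On the way, in this order (a step that is already met when the one before it is completed fails the run):
1. the hook stands on the bench, its grip drawn clear of the sleeve, and is let go (x of hook_grip in the frame of sleeve below -0.03 m and contact force between the fingers and hook below 0.05 N and height (world z) of hook_grip below 0.045 m and linear speed of hook below 0.02 m/s), for 0.1 s.
2. the hook is held by its grip, with the claw behind the low carton's front wall and below its top edge, under the shelf roof (contact force between the fingers and hook above 1 N and distance between the grasp point and hook_grip below 0.05 m and x of hook_claw in the frame of low_carton between -0.04 and 0.038 m and y of hook_claw in the frame of low_carton between -0.03 and 0.03 m and z of hook_claw in the frame of low_carton below 0.034 m and x of hook_claw in the frame of shelf above 0.01 m), for 0.1 s.
3. the low carton has been dragged out with the claw behind its front wall (x of low_lip in the frame of shelf below -0.05 m and x of hook_claw in the frame of low_carton above -0.042 m and z of hook_claw in the frame of low_carton below 0.04 m and contact force between the fingers and hook above 1 N).
At the end, for the whole second after the job is handed in: The low carton rests flat, its lip at least 50 mm in front of the shelf mouth, pin tin inside; the hook rests on the bench, grip and claw over 100 mm from the carton's centre, not touching it; tall carton moved under 20 mm, its tin and the bystanders under 30 mm (x of low_lip in the frame of shelf below -0.05 m and angle between low_carton's own z axis and vertical below 0.1 rad and height (world z) of low_carton below 0.01 m and linear speed of each of low_carton, hook below 0.01 m/s and horizontal distance between pin_tin and low_carton below 0.045 m and z of pin_tin in the frame of low_carton below 0.02 m and height (world z) of each of hook_grip, hook_claw below 0.06 m and horizontal distance between each of hook_claw, hook_grip and low_carton above 0.1 m and contact force between hook and low_carton below 0.05 N and distance of tall_carton from where it was at the start of the episode below 0.02 m and distance of each of rouge_tin, grease_tin, padlock, lock_cylinder, caliper, wood_block from where it was at the start of the episode below 0.03 m).
It fails at once if the gripper touches the low carton (contact force between the fingers and low_carton above 1 N).
It fails at once if the gripper touches the tall carton (contact force between the fingers and tall_carton above 1 N).
It fails at once if the low carton is tipped (angle between low_carton's own z axis and vertical above 0.35 rad).
It fails at once if a bystander is shifted more than 30 mm (distance of any of grease_tin, padlock, lock_cylinder, caliper, wood_block from where it was at the start of the episode above 0.03 m).
It also fails if it takes over 61 s, if anything falls off the work surface, if the arm or the gripper's body presses on something with over 40 N, if the wrist force passes 120 N, or if a joint passes its speed limit or range.

## Working session

There is one attempt and no reset: what is moved stays moved. The work goes in short steps, Python scripts to look and compute and a tool call to move; the robot and the scene stay as the last step left them, time stands still between calls to the robot, and variables do not carry over. Pictures are saved under pics/ and viewed, and the job is handed in when it is done.

Besides the shell and the picture viewer there is one more tool, called after "Emit:" by a JSON object that holds its "method" and its "body", one argument or row to a line. carry_out: Moves the arm, as the interface text tells. Its arguments: {"type":"object","properties":{"increments":{"type":"string"},"force":{"type":"number"}},"required":["increments"]}

```bash
mkdir -p pics; ls; python3 - <<'E'
from cell import *
import cv2
print(get_obs())
for n in ("scene","side","wrist"):
    p=read_camera(n); cv2.imwrite(f"pics/{n}0.png",p["img"]); print(n,p["fx"],p["cx"],p["cy"],p["world_from_camera"].round(3).tolist() if hasattr(p["world_from_camera"],'round') else p["world_from_camera"],p["shot"])
E
```

```text
pics
{'time_s': 0.0, 'qpos': array([-71.49880539,  18.43743813,  -4.015399  ,  83.17318606,
         1.29505641,  78.53948745,  -3.25820671]), 'joint_velocities': array([ 0.01164677,  0.02418414,  0.12691141, -0.10829206, -0.01317163,
        0.04630201, -0.13617341]), 'effort': array([-1.85688377e-04, -4.91287208e+01, -4.03983174e-01, -3.12535286e+01,
       -6.39096508e-02,  4.36133821e-02,  1.92118378e-04]), 'tool_pos': array([0.19746963, 0.61885466, 0.29119477]), 'tool_rot': array([-1.79895129e+02,  5.71629514e-03,  1.62310201e+02]), 'force': array([ 0.4502281 ,  0.32984049, -0.37814283]), 'wrist_torque': array([ 0.0175502 , -0.05995503, -0.02114961]), 'grip_width': 0.0866361393136245}
scene 519.6180080406278 326.624096862679 243.7823715641075 [[0.752, -0.355, 0.556, -0.286], [-0.659, -0.419, 0.624, -0.792], [0.011, -0.836, -0.549, 0.889], [0.0, 0.0, 0.0, 1.0]] 1
side 445.3732757667404 321.23072229481596 238.56187671292722 [[-0.112, -0.397, 0.911, -0.606], [-0.993, 0.068, -0.093, 0.24], [-0.026, -0.915, -0.402, 0.614], [0.0, 0.0, 0.0, 1.0]] 2
wrist 410.06599888643024 323.6803400040833 240.47431983608573 [[0.305, 0.907, 0.29, 0.117], [0.952, -0.29, -0.093, 0.644], [-0.001, 0.305, -0.952, 0.382], [0.0, 0.0, 0.0, 1.0]] 3
```

View pics/scene0.png

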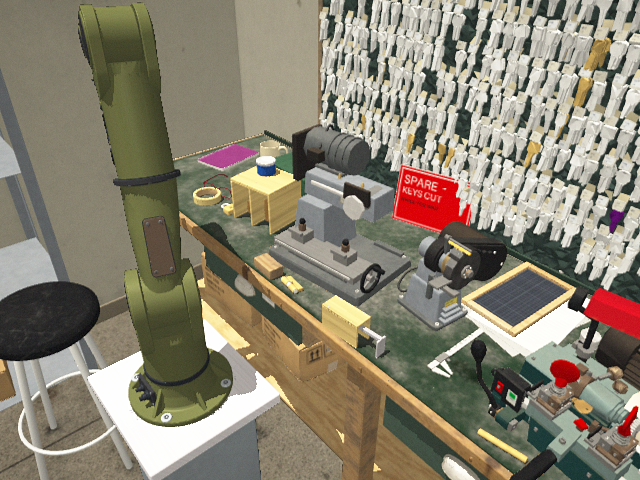

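View pics/side0.png

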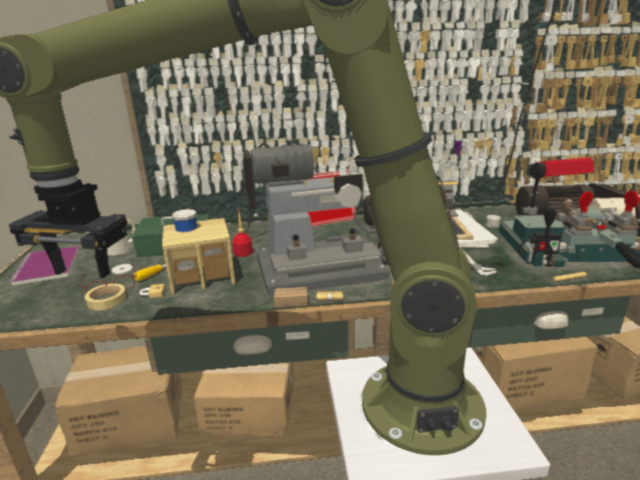

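View pics/wrist0.png

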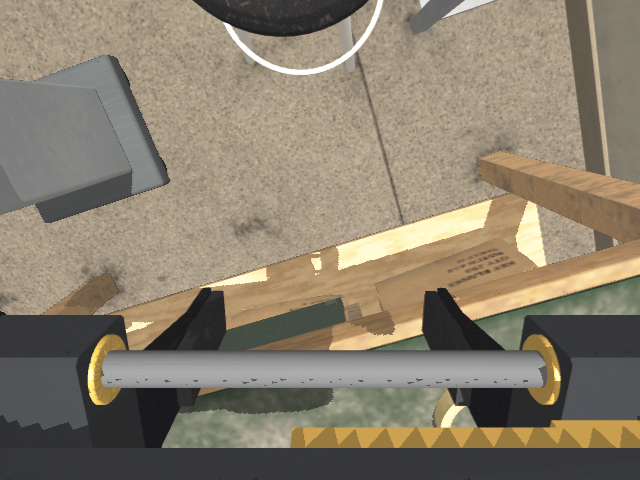

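The scene view shows the sleeve at about (345,320), with the hook bar and claw sticking out to the right at (378,342). The shelf is at (265,200), with its mouth facing the robot. Next I'll zoom in and get masks.

```bash
cat > h.py <<'E'
from cell import *
import numpy as np, cv2
from scipy.spatial.transform import Rotation as R
def T(p): return np.array(p["world_from_camera"],float)
def proj(p,X):
    X=np.atleast_2d(X); M=np.linalg.inv(T(p)); c=X@M[:3,:3].T+M[:3,3]
    return np.c_[p["fx"]*c[:,0]/c[:,2]+p["cx"],p["fy"]*c[:,1]/c[:,2]+p["cy"]]
def back(p,uv,z):
    uv=np.atleast_2d(uv); M=T(p)
    d=np.c_[(uv[:,0]-p["cx"])/p["fx"],(uv[:,1]-p["cy"])/p["fy"],np.ones(len(uv))]@M[:3,:3].T
    o=M[:3,3]; return o+d*((z-o[2])/d[:,2])[:,None]
def pose2(x,y,yaw,pts):
    c,s=np.cos(yaw),np.sin(yaw); pts=np.atleast_2d(pts)
    return np.c_[x+c*pts[:,0]-s*pts[:,1],y+s*pts[:,0]+c*pts[:,1],pts[:,2]]
def crop(p,b,k,name):
    l,t,r,bt=b; cv2.imwrite("pics/"+name,cv2.resize(p["img"][t:bt,l:r],None,fx=k,fy=k,interpolation=cv2.INTER_CUBIC))
E
python3 - <<'E'
from h import *
p=read_camera("scene"); q=read_camera("side")
for n in ("hook","sleeve","shelf","low_carton","tall_carton","pin_tin","lock_cylinder","wood_block","padlock"):
    for k,c in (("scene",p),("side",q)):
        for m in masks_of(n,c)[:2]: print(n,k,round(m["confidence"],2),m["bbox"],m["pixels"].sum())
crop(p,(220,130,420,280),4,"s1.png"); crop(p,(240,240,420,375),4,"s2.png"); crop(q,(130,200,350,320),3,"d1.png")
E
```

```text
hook scene 0.79 [359.2, 325.9, 387.4, 356.3] 283
sleeve scene 0.73 [323.6, 295.3, 371.3, 350.6] 1589
sleeve side 0.42 [274.0, 286.1, 307.2, 307.8] 607
shelf scene 0.77 [231.4, 166.6, 302.1, 232.3] 3118
shelf side 0.79 [162.4, 215.2, 233.2, 292.6] 2111
low_carton side 0.62 [173.0, 253.5, 199.7, 284.3] 466
tall_carton scene 0.38 [263.6, 197.4, 269.5, 220.3] 66
tall_carton side 0.67 [205.4, 241.0, 228.9, 279.0] 690
lock_cylinder scene 0.56 [279.2, 274.1, 306.1, 294.9] 242
lock_cylinder side 0.64 [314.8, 291.7, 345.2, 299.2] 205
wood_block scene 0.95 [255.3, 252.1, 282.7, 278.0] 463
wood_block side 0.74 [274.5, 286.4, 306.6, 308.8] 589
padlock scene 0.66 [357.8, 327.6, 387.3, 354.5] 295
padlock scene 0.62 [222.7, 204.3, 230.8, 211.7] 109
padlock side 0.73 [143.8, 284.9, 168.6, 301.8] 283
```

View pics/s1.png

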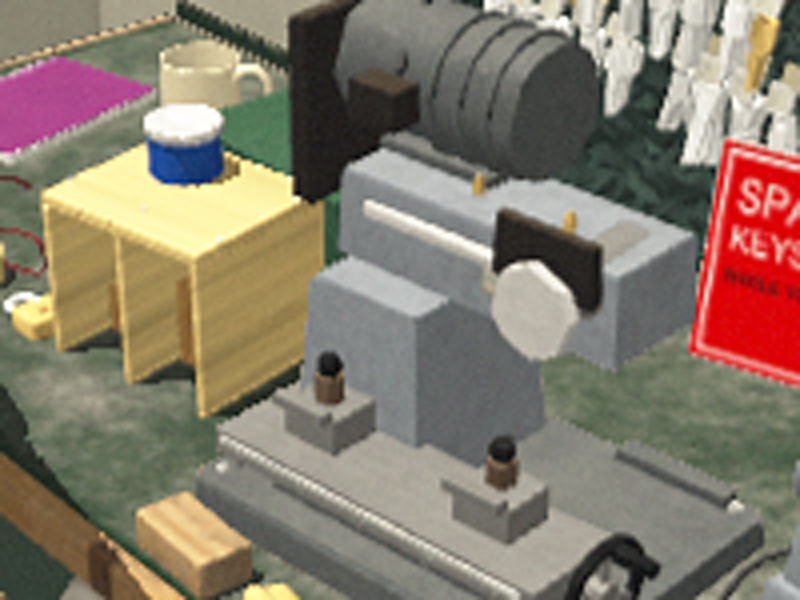

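View pics/s2.png

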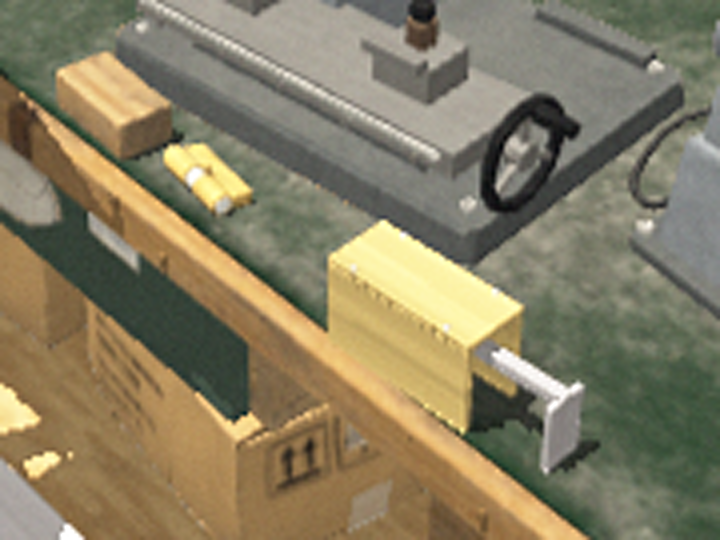

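View pics/d1.png

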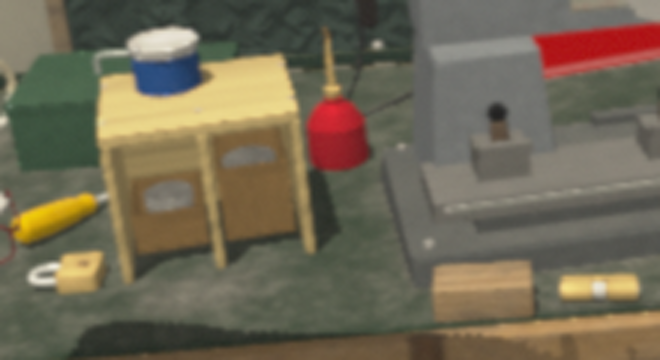

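```bash
cat > fit1.py <<'E'
from h import *
from scipy.optimize import least_squares
p=read_camera("scene"); q=read_camera("side")
def fit(obs,x0,name):
    def f(v): return np.concatenate([(proj(c,pose2(*v,m))[0]-u) for c,m,u in obs])
    r=least_squares(f,x0,loss="soft_l1"); print(name,r.x[:2].round(4),np.degrees(r.x[2]).round(2),"res",f(r.x).round(1)); return r.x
S=lambda a,b:np.array([a/4+240,b/4+240]); U=lambda a,b:np.array([a/4+220,b/4+130]); D=lambda a,b:np.array([a/3+130,b/3+200])
s=fit([(p,[.115,.025,.07],S(330,257)),(p,[.115,-.025,.07],S(384,221)),(p,[0,-.025,.07],S(522,303)),(p,[0,.025,.07],S(470,348)),(p,[0,.025,0],S(468,432))],[.45,-.1,1.57],"sleeve")
h=fit([(p,[0,.086,.147],U(43,198)),(p,[0,-.086,.147],U(193,257)),(p,[.15,-.086,.147],U(323,200)),(p,[0,-.086,0],U(202,416)),(p,[0,.086,0],U(58,350)),
 (q,[0,.086,.147],D(100,138)),(q,[0,-.086,.147],D(300,122)),(q,[0,.086,0],D(127,280)),(q,[0,-.086,0],D(310,252))],[.45,.5,0],"shelf")
# hook: outer face x=.1325, y=+-.015 ; hook +x = -sleeve x
print("claw bottom near", back(p,[S(547,472)],0), "claw top far",back(p,[S(580,383)],.052),"top near",back(p,[S(547,402)],.052))
k=fit([(p,[.1325,-.015,0],S(545,472)),(p,[.1325,.015,.052],S(582,383)),(p,[.1325,-.015,.052],S(548,402)),(p,[.1325,.015,0],S(579,440))],[.45,0,-1.57],"hook")
print("lip",back(q,[D(133,182),D(203,172)],.04), "bottomleft",back(q,[D(137,254)],0))
print("block",back(p,[U(137,512)],0.032),back(p,[U(205,568),U(250,550)],.032), "lock", back(p,[S(225,212),S(252,190)],.01))
E
python3 fit1.py
```

```text
sleeve [ 0.3926 -0.1675] 95.34 res [-0.5 -0.1 -0.2 -0.4  1.   0.4  0.3 -0.5 -0.5  0.5]
shelf [0.4957 0.4562] 8.61 res [-0.5 -1.7 -0.2  0.2  0.7 -2.  -0.1  1.4 -0.2 -0.1 -0.4 -1.2  0.2 -4.2
 -0.3  0.7  2.5  0.5]
claw bottom near [[ 0.38200274 -0.2230104   0.        ]] claw top far [[ 0.40808399 -0.21961795  0.052     ]] top near [[ 0.38230634 -0.21808606  0.052     ]]
hook [ 0.3905 -0.0872] -87.21 res [-0.3 -0.6  0.4 -0.9  0.4  0.6 -0.5  1. ]
lip [[0.60862904 0.5519012  0.04      ]
 [0.62021731 0.4862203  0.04      ]] bottomleft [[0.53443392 0.54077378 0.        ]]
block [[0.37295066 0.2607196  0.032     ]] [[0.37005362 0.17426783 0.032     ]
 [0.40659911 0.17104887 0.032     ]] lock [[0.381819   0.07866756 0.01      ]
 [0.41068875 0.085447   0.01      ]]
```

```bash
cat > ov.py <<'E'
from h import *
def box(x0,x1,y0,y1,z0,z1):
    c=np.array([[x,y,z] for x in(x0,x1) for y in(y0,y1) for z in(z0,z1)]); e=[(i,j) for i in range(8) for j in range(i+1,8) if (np.abs(c[i]-c[j])>1e-9).sum()==1]; return c,e
def draw(img,p,pose,bx,b,k,col):
    c,e=box(*bx); u=proj(p,pose2(*pose,c)); u=(u-np.array(b[:2])+.5)*k-.5
    for i,j in e: cv2.line(img,tuple(int(v) for v in u[i].round()),tuple(int(v) for v in u[j].round()),col,1)
def crp(p,b,k):
    l,t,r,bt=b; return cv2.resize(p["img"][t:bt,l:r],None,fx=k,fy=k,interpolation=cv2.INTER_CUBIC)
E
python3 - <<'E'
from ov import *
q=read_camera("side");p=read_camera("scene")
b=(150,205,245,300);k=6
im=crp(q,b,k); cv2.imwrite("pics/e0.png",im)
sh=(.4957,.4562,np.radians(8.61))
draw(im,q,sh,(0,.15,-.086,.086,0,.147),b,k,(0,0,255))
draw(im,q,sh,(0,.15,.004,.078,0,.135),b,k,(255,0,0))
draw(im,q,sh,(.045,.129,.008,.074,0,.04),b,k,(0,255,0))
draw(im,q,sh,(.045,.129,-.074,-.008,0,.075),b,k,(255,255,0))
cv2.imwrite("pics/e1.png",im)
b=(220,160,310,240); im=crp(p,b,k)
draw(im,p,sh,(0,.15,-.086,.086,0,.147),b,k,(0,0,255)); cv2.imwrite("pics/e2.png",im)
E
```

```text
(no output)
```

View pics/e0.png

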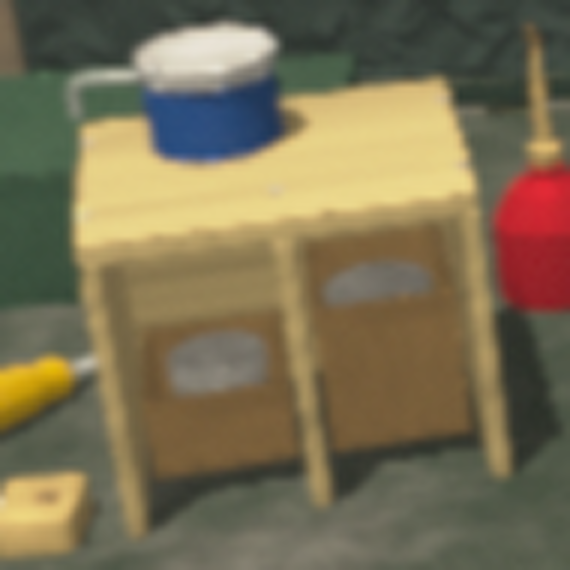

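View pics/e1.png

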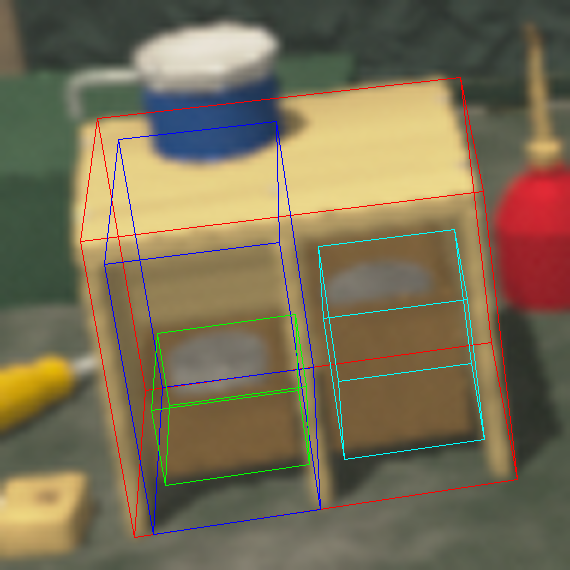

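View pics/e2.png

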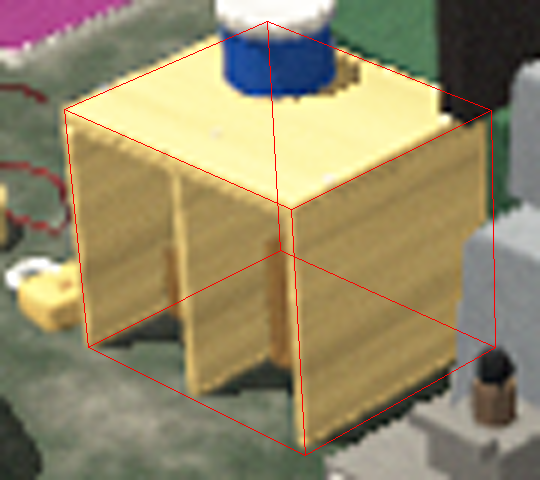

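```bash
cat > fit2.py <<'E'
from ov import *
from scipy.optimize import least_squares
p=read_camera("scene"); q=read_camera("side")
def fit(obs,x0,name):
    def f(v): return np.concatenate([(proj(c,pose2(*v,m))[0]-u) for c,m,u in obs])
    r=least_squares(f,x0,loss="soft_l1"); print(name,r.x[:2].round(4),np.degrees(r.x[2]).round(2),"res",f(r.x).round(1)); return r.x
U=lambda a,b:(np.array([a,b])+.5)/6-.5+[220,160]; D=lambda a,b:(np.array([a,b])+.5)/6-.5+[150,205]
h=fit([(p,[0,.086,.147],U(66,112)),(p,[0,-.086,.147],U(289,208)),(p,[.15,-.086,.147],U(487,120)),(p,[0,-.086,0],U(303,453)),(p,[0,.086,0],U(88,347)),(p,[0,.004,0],U(190,396)),
 (q,[0,.086,.147],D(77,246)),(q,[0,-.086,.147],D(476,196)),(q,[.15,.086,.147],D(86,124)),(q,[.15,-.086,.147],D(447,78)),(q,[0,.086,0],D(126,536)),(q,[0,-.086,0],D(512,474)),(q,[0,.004,0],D(312,506)),(q,[0,-.004,0],D(332,500))],[.49,.456,.15],"shelf")
c=fit([(q,[-.042,.033,0],D(156,477)),(q,[-.042,-.033,0],D(304,458)),(q,[-.042,0,.04],D(215,395))],[.57,.5,.15],"low")
d=c-h; C,S=np.cos(h[2]),np.sin(h[2]); print("low in shelf",C*d[0]+S*d[1],-S*d[0]+C*d[1])
b=(150,205,245,300);k=6;im=crp(q,b,k)
draw(im,q,h,(0,.15,-.086,.086,0,.147),b,k,(0,0,255))
draw(im,q,h,(0,.15,.004,.078,0,.135),b,k,(255,0,0))
draw(im,q,c,(-.042,.042,-.033,.033,0,.04),b,k,(0,255,0))
cv2.imwrite("pics/e3.png",im)
E
python3 fit2.py
```

```text
shelf [0.4964 0.4588] 9.41 res [-0.8 -0.7  0.2 -0.3  0.1 -2.2  0.2 -0.3 -0.5 -0.3 -0.6 -0.3 -0.5 -0.6
  0.3 -1.   0.2 -0.7  0.5 -0.3  0.5  0.2 -0.1  0.6  0.4  0.4  0.1  1. ]
low [0.5827 0.5135] 7.15 res [ 0.2  0.2 -0.5  0.1  0.3 -0.3]
low in shelf 0.09409208540671532 0.03985989785571287
```

View pics/e3.png

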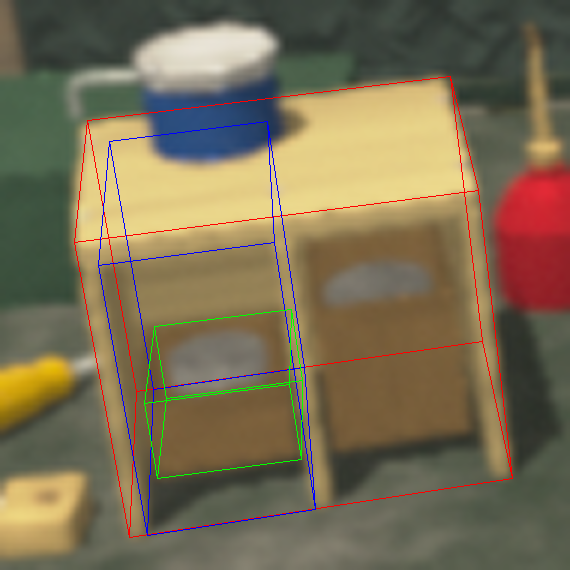

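```bash
cat > plan.py <<'E'
from h import *
def Rd(yaw): return R.from_euler('xyz',[180,0,yaw],degrees=True)
def plan(wps,opening,start=None,cyl=True,vmax=.058,wmax=10):
    """wps: (x,y,z,yaw) tool-down. prints rows"""
    o=get_obs(); P=np.array(o["tool_pos"]); Q=R.from_euler('xyz',o["tool_rot"],degrees=True)
    rows=[]
    for w in wps:
        G=np.array(w[:3]); y1=w[3]
        e=Q.as_euler('xyz',degrees=True); 
        a0,r0=np.arctan2(P[1],P[0]),np.hypot(*P[:2]); a1,r1=np.arctan2(G[1],G[0]),np.hypot(*G[:2])
        L=np.linalg.norm(G-P) if not cyl else np.linalg.norm([r1-r0,max(r0,r1)*(a1-a0),G[2]-P[2]])
        rel=(Q.inv()*Rd(y1)).as_rotvec(degrees=True)
        n=max(1,int(np.ceil(max(L/vmax,np.linalg.norm(rel)/wmax))))
        P0,Q0=P.copy(),Q
        for i in range(1,n+1):
            s=i/n
            if cyl: a=a0+s*(a1-a0); r=r0+s*(r1-r0); T_=np.array([r*np.cos(a),r*np.sin(a),P0[2]+s*(G[2]-P0[2])])
            else: T_=P0+s*(G-P0)
            Qt=Q0*R.from_rotvec(rel*s,degrees=True)
            d=Q.inv().apply(T_-P).round(3); t=(Q.inv()*Qt).as_rotvec(degrees=True).round(1)
            rows.append(np.r_[opening,d,t]); P=P+Q.apply(d); Q=Q*R.from_rotvec(t,degrees=True)
    print("; ".join(" ".join(f"{v:g}" for v in r+0.) for r in rows)); print(len(rows),"end",P.round(4),Q.as_euler('xyz',degrees=True).round(2))
def st():
    o=get_obs(); print(round(o["time_s"],2),np.round(o["tool_pos"],4),np.round(o["tool_rot"],2),"F",np.round(o["force"],1),"w",round(o["grip_width"],4),"q",np.round(o["qpos"],0))
E
python3 - <<'E'
from plan import *
plan([(.32,.52,.46,140),(.45,-.22,.46,94)],1)
E
```

```text
1 -0.031 -0.009 -0.034 0 0 4.5; 1 -0.031 -0.007 -0.033 0 0 4.4; 1 -0.031 -0.007 -0.034 0 0 4.5; 1 -0.031 -0.006 -0.033 0 0 4.4; 1 -0.03 -0.005 -0.034 0 0 4.5; 1 -0.056 -0.001 0 0 0 2.9; 1 -0.056 -0.004 0 0 0 2.9; 1 -0.055 -0.006 0 0 0 2.8; 1 -0.054 -0.008 0 0 0 2.9; 1 -0.052 -0.01 0 0 0 2.9; 1 -0.052 -0.013 0 0 0 2.9; 1 -0.051 -0.015 0 0 0 2.8; 1 -0.049 -0.016 0 0 0 2.9; 1 -0.048 -0.019 0 0 0 2.9; 1 -0.046 -0.02 0 0 0 2.9; 1 -0.045 -0.022 0 0 0 2.8; 1 -0.044 -0.024 0 0 0 2.9; 1 -0.041 -0.025 0 0 0 2.9; 1 -0.041 -0.027 0 0 0 2.9; 1 -0.038 -0.028 0 0 0 2.8; 1 -0.037 -0.029 0 0 0 2.9
21 end [ 0.4503 -0.2204  0.4602] [180.    -0.    94.01]
```

Emit:
{"method": "carry_out", "body": {
  "increments": "1 -0.031 -0.009 -0.034 0 0 4.5; 1 -0.031 -0.007 -0.034 0 0 4.5; 1 -0.031 -0.007 -0.034 0 0 4.5; 1 -0.031 -0.006 -0.034 0 0 4.5; 1 -0.03 -0.005 -0.034 0 0 4.5; 1 -0.056 -0.001 0 0 0 2.9; 1 -0.056 -0.004 0 0 0 2.9; 1 -0.055 -0.006 0 0 0 2.9; 1 -0.054 -0.008 0 0 0 2.9; 1 -0.052 -0.01 0 0 0 2.9; 1 -0.052 -0.013 0 0 0 2.9; 1 -0.051 -0.015 0 0 0 2.9; 1 -0.049 -0.016 0 0 0 2.9; 1 -0.048 -0.019 0 0 0 2.9; 1 -0.046 -0.02 0 0 0 2.9; 1 -0.045 -0.022 0 0 0 2.9; 1 -0.044 -0.024 0 0 0 2.9; 1 -0.041 -0.025 0 0 0 2.9; 1 -0.041 -0.027 0 0 0 2.9; 1 -0.038 -0.028 0 0 0 2.8",
  "force": 20
}}

```text
time_s: 3.95
tool_pos: [0.4629, -0.2048, 0.4663]
tool_rot: [179.7, -0.0, 94.7]
force: [0.1, 0.2, 0.1]
grip_width: 0.0869
```

```bash
python3 - <<'E'
from plan import *
plan([(.395,-.196,.24,94)],1,cyl=False)
E
```

```text
1 0.003 -0.014 0.045 0.1 0 0.1; 1 0.003 -0.013 0.045 0 0 0.2; 1 0.002 -0.014 0.046 0.1 0 0.1; 1 0.003 -0.013 0.045 0 0 0.2; 1 0.003 -0.014 0.045 0.1 0 0.1
5 end [ 0.3946 -0.1959  0.2401] [-1.7997e+02 -4.0000e-02  9.4000e+01]
```

Emit:
{"method": "carry_out", "body": {
  "increments": "1 0.003 -0.014 0.045 0 0 0.2; 1 0.003 -0.014 0.045 0.1 0 0.2; 1 0.003 -0.013 0.045 0 0 0.2; 1 0.003 -0.014 0.045 0.1 0 0; 1 0.003 -0.013 0.045 0 0 0.1; 1 0 0 0 0 0 0"
}}

```text
time_s: 4.7
tool_pos: [0.3907, -0.2002, 0.2368]
tool_rot: [179.5, -0.1, 93.3]
force: [0.1, 0.2, 0.2]
grip_width: 0.087
```

```bash
python3 - <<'E'
from plan import *
st()
w=read_camera("wrist"); s=read_camera("scene")
cv2.imwrite("pics/w1.png",w["img"]); crop(s,(280,230,440,380),4,"s3.png")
E
```

```text
4.7 [ 0.3907 -0.2002  0.2368] [ 1.7948e+02 -5.0000e-02  9.3290e+01] F [0.1 0.2 0.2] w 0.087 q [-18.  -9.  39. 117.   6.  70.  22.]
```

View pics/w1.png

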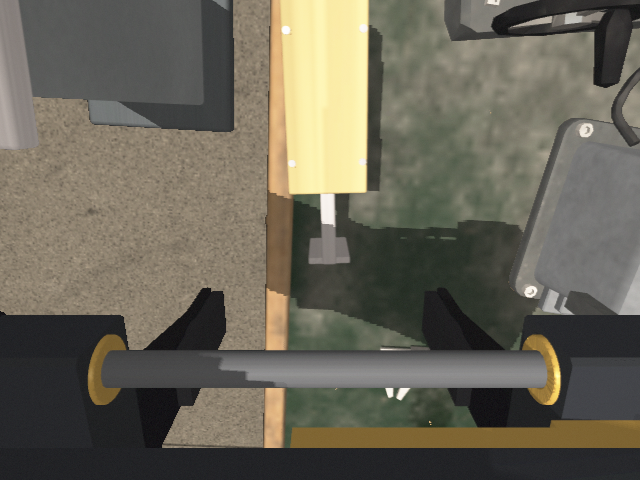

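View pics/s3.png

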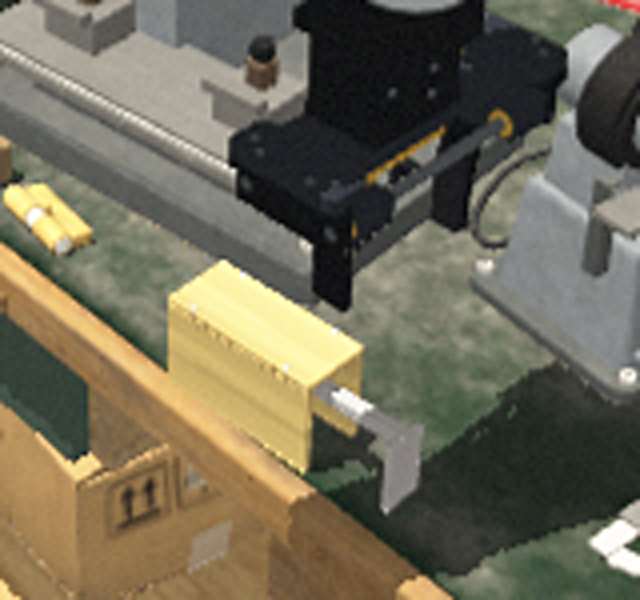

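```bash
python3 - <<'E'
from plan import *
w=read_camera("wrist")
print(T(w)[:3,3])
print("bar end",back(w,[(322,264),(336,264)],.052),"claw top corners",back(w,[(309,264),(350,264)],.052),"claw bot",back(w,[(311,238),(347,238)],0))
print("bar at mouth",back(w,[(321,196),(335,196)],.052)); print("sleeve mouth top",back(w,[(289,194),(367,192)],.07), "rear up",back(w,[(281,0),(368,0)],.07))
E
```

```text
[ 0.38768622 -0.11779533  0.3316445 ]
bar end [[ 0.39751945 -0.22498747  0.052     ]
 [ 0.4077277  -0.22447745  0.052     ]] claw top corners [[ 0.38805221 -0.22546047  0.052     ]
 [ 0.41794919 -0.22396676  0.052     ]] claw bot [[ 0.38873218 -0.22185893  0.        ]
 [ 0.41922977 -0.22029664  0.        ]]
bar at mouth [[ 0.39403599 -0.1747614   0.052     ]
 [ 0.4037175  -0.17424668  0.052     ]]
sleeve mouth top [[ 0.37292367 -0.17088317  0.07      ]
 [ 0.42319871 -0.1668931   0.07      ]] rear up [[ 0.36499878 -0.06043729  0.07      ]
 [ 0.41399959 -0.05745806  0.07      ]]
```

```bash
python3 - <<'E'
from plan import *
plan([(.401,-.203,.15,94.3),(.401,-.203,.098,94.3)],1,cyl=False,vmax=.03)
E
```

```text
1 0 0.001 0.023 0.3 0 -0.2; 1 -0.001 0.001 0.023 0.2 0.1 -0.3; 1 0 0.002 0.023 0.3 0 -0.2; 1 -0.001 0.001 0.023 0.2 0.1 -0.3; 1 0 0 0.026 0 0 0; 1 0 0 0.026 0 0 0
6 end [ 0.401  -0.2034  0.0976] [ 1.7996e+02 -4.0000e-02  9.4310e+01]
```

Emit:
{"method": "carry_out", "body": {
  "increments": "1 0 0.001 0.023 0.3 0 -0.3; 1 -0.001 0.001 0.023 0.2 0.1 -0.3; 1 0 0.002 0.023 0.3 0 -0.2; 1 -0.001 0.001 0.023 0.2 0 -0.2; 1 0 0 0.026 0 0 0; 1 0 0 0.026 0 0 0; 1 0 0 0 0 0 0"
}}

```text
time_s: 5.72
tool_pos: [0.4217, -0.2085, 0.1111]
tool_rot: [178.2, 0.8, 94.7]
force: [-0.6, 0.3, 0.6]
grip_width: 0.087
```

```bash
python3 - <<'E'
from plan import *
st()
w=read_camera("wrist"); cv2.imwrite("pics/w2.png",w["img"])
E
```

```text
5.72 [ 0.4217 -0.2085  0.1111] [178.21   0.8   94.67] F [-0.6  0.3  0.6] w 0.087 q [-17.   6.  43. 122.  -6.  52.  33.]
```

View pics/w2.png

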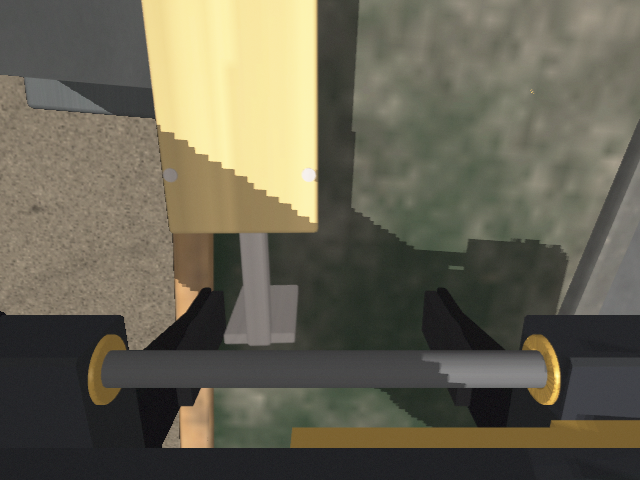

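Emit:
{"method": "carry_out", "body": {
  "increments": "1 -0.003 -0.010 0 0.8 0.4 0; 1 -0.002 -0.010 0 0.8 0.4 0"
}}

```text
time_s: 6.02
tool_pos: [0.4049, -0.2165, 0.1149]
tool_rot: [179.5, 0.1, 94.8]
force: [-0.6, 0.0, 0.1]
grip_width: 0.0868
```

```bash
python3 - <<'E'
from plan import *
st()
E
```

```text
6.03 [ 0.4049 -0.2165  0.1149] [1.7946e+02 9.0000e-02 9.4780e+01] F [-0.6  0.   0.1] w 0.0868 q [-17.   5.  44. 122.  -5.  53.  34.]
```

Emit:
{"method": "carry_out", "body": {
  "increments": "1 0.012 0.003 0.006 0 0 0; 1 0.008 0.002 0.006 0 0 0; 1 0.004 0 0.006 0 0 0"
}}

```text
time_s: 6.4
tool_pos: [0.4085, -0.1909, 0.0972]
tool_rot: [179.3, 0.0, 94.7]
force: [0.9, 0.3, 0.6]
grip_width: 0.0867
```

```bash
python3 - <<'E'
from plan import *
st()
E
```

```text
6.4 [ 0.4085 -0.1909  0.0972] [1.7928e+02 4.0000e-02 9.4700e+01] F [0.9 0.3 0.6] w 0.0867 q [-18.   6.  42. 124.  -6.  51.  32.]
```

Emit:
{"method": "carry_out", "body": {
  "increments": "1 -0.005 -0.004 0 0.3 0 0.2; 1 -0.004 -0.003 0 0.3 0 0.2; 1 0 0 0 0 0 0"
}}

```text
time_s: 6.78
tool_pos: [0.4014, -0.2007, 0.0964]
tool_rot: [-180.0, 0.0, 94.3]
force: [-0.3, -0.4, 0.2]
grip_width: 0.0872
```

```bash
python3 - <<'E'
from plan import *
st()
w=read_camera("wrist"); cv2.imwrite("pics/w3.png",w["img"])
E
```

```text
6.78 [ 0.4014 -0.2007  0.0964] [-1.7997e+02  5.0000e-02  9.4330e+01] F [-0.3 -0.4  0.2] w 0.0872 q [-18.   6.  43. 124.  -5.  51.  33.]
```

View pics/w3.png

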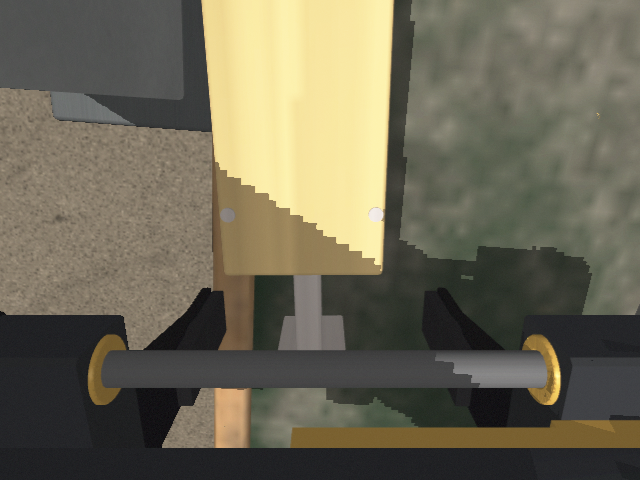

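```bash
python3 - <<'E'
from plan import *
w=read_camera("wrist")
print(back(w,[(294,290),(321,290),(295,340),(322,340)],.052)); print(T(w)[:3,3]); st()
E
```

```text
[[ 0.38916893 -0.17957074  0.052     ]
 [ 0.39887486 -0.17884703  0.052     ]
 [ 0.39062697 -0.20002353  0.052     ]
 [ 0.40074199 -0.19927068  0.052     ]]
[ 0.39508939 -0.1170408   0.18742139]
6.88 [ 0.4016 -0.2003  0.0964] [-1.7999e+02  4.0000e-02  9.4360e+01] F [0.5 0.3 0.6] w 0.0869 q [-18.   6.  43. 124.  -5.  51.  33.]
```

Emit:
{"method": "carry_out", "body": {
  "increments": "1 -0.001 -0.005 0 0 0 0; 1 0 -0.001 0 0 0 0; 0 0 0 0 0 0 0; 0 0 0 0 0 0 0; 0 0 0 0 0 0 0; 0 0 0 0 0 0 0; 0 0 0 0 0 0 0",
  "force": 25
}}

```text
time_s: 7.75
tool_pos: [0.3955, -0.2019, 0.0966]
tool_rot: [180.0, 0.0, 94.4]
force: [-0.1, 0.2, -0.0]
grip_width: 0.0448
```

```bash
python3 - <<'E'
from plan import *
st()
w=read_camera("wrist"); cv2.imwrite("pics/w4.png",w["img"])
E
```

```text
7.75 [ 0.3955 -0.2019  0.0966] [1.7997e+02 4.0000e-02 9.4360e+01] F [-0.1  0.2 -0. ] w 0.0448 q [-17.   5.  43. 125.  -5.  51.  33.]
```

View pics/w4.png

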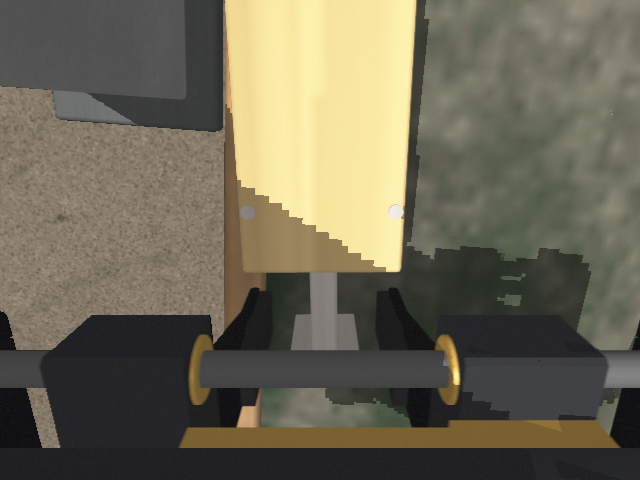

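Bar is now centred between the fingers (column 324). I'll keep closing.

Emit:
{"method": "carry_out", "body": {
  "increments": "0 0 0 0 0 0 0; 0 0 0 0 0 0 0; 0 0 0 0 0 0 0; 0 0 0 0 0 0 0; 0 0 0 0 0 0 0; 0 0 0 0 0 0 0"
}}

```text
time_s: 8.55
tool_pos: [0.3955, -0.2019, 0.0966]
tool_rot: [180.0, 0.0, 94.4]
force: [-0.9, -0.4, -0.7]
grip_width: 0.0095
```

```bash
python3 - <<'E'
from plan import *
st()
E
```

```text
8.55 [ 0.3955 -0.2019  0.0966] [1.7998e+02 4.0000e-02 9.4380e+01] F [-0.9 -0.4 -0.7] w 0.0095 q [-17.   5.  43. 125.  -5.  51.  33.]
```

```bash
python3 - <<'E'
from plan import *
s=read_camera("scene")
for m in masks_of("caliper",s)[:2]:
    v,u=np.nonzero(m["pixels"]); X=back(s,np.c_[u,v],.005); print(m["confidence"],m["bbox"],X.min(0),X.max(0))
crop(s,(300,260,500,410),4,"s4.png")
E
```

```text
0.85 [430.3, 329.6, 483.2, 376.6] [ 0.44676139 -0.36700388  0.005     ] [ 0.64484264 -0.31519473  0.005     ]
```

View pics/s4.png

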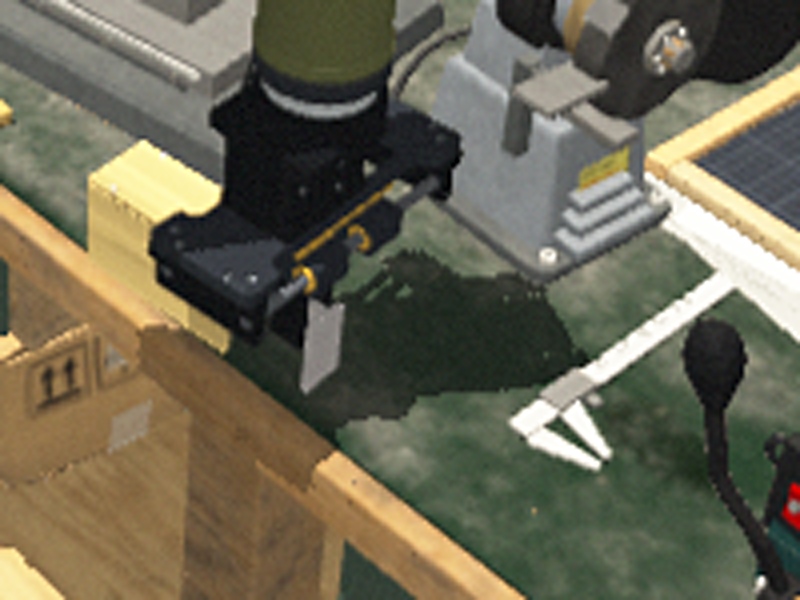

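Emit:
{"method": "carry_out", "body": {
  "increments": "0 -0.015 0 0 0 0 0; 0 -0.015 0 0 0 0 0; 0 -0.015 0 0 0 0 0; 0 -0.015 0 0 0 0 0"
}}

```text
time_s: 9.15
tool_pos: [0.4012, -0.2598, 0.0966]
tool_rot: [179.9, -0.2, 94.6]
force: [-0.5, 3.2, 2.8]
grip_width: 0.0096
```

```bash
python3 - <<'E'
from plan import *
st()
E
```

```text
9.15 [ 0.4012 -0.2598  0.0966] [179.93  -0.22  94.59] F [-0.5  3.2  2.8] w 0.0096 q [-11.  11.  45. 120. -10.  52.  44.]
```

Emit:
{"method": "carry_out", "body": {
  "increments": "0 -0.015 0 0 0 0 0; 0 -0.015 0 0 0 0 0; 0 -0.015 0 0 0 0 0; 0 -0.015 0 0 0 0 0; 0 -0.015 0 0 0 0 0; 0 0 0 0 0 0 0"
}}

```text
time_s: 9.9
tool_pos: [0.409, -0.3351, 0.0967]
tool_rot: [179.9, -0.5, 94.6]
force: [0.4, -1.7, 1.3]
grip_width: 0.01
```

```bash
python3 - <<'E'
from plan import *
st()
s=read_camera("scene"); w=read_camera("wrist"); cv2.imwrite("pics/w5.png",w["img"])
crop(s,(300,260,500,410),4,"s5.png")
E
```

```text
9.9 [ 0.409  -0.3351  0.0967] [179.88  -0.49  94.63] F [ 0.4 -1.7  1.3] w 0.01 q [ -2.  19.  45. 113. -16.  55.  55.]
```

View pics/s5.png

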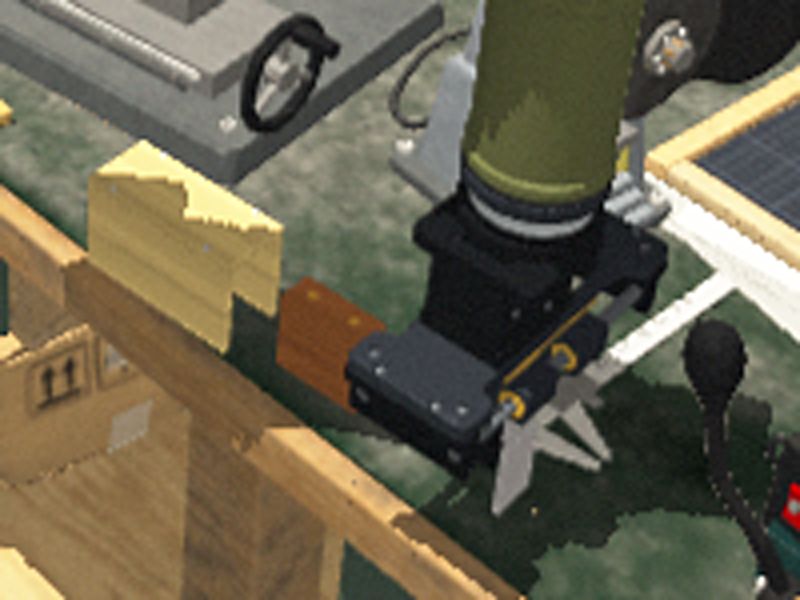

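View pics/w5.png

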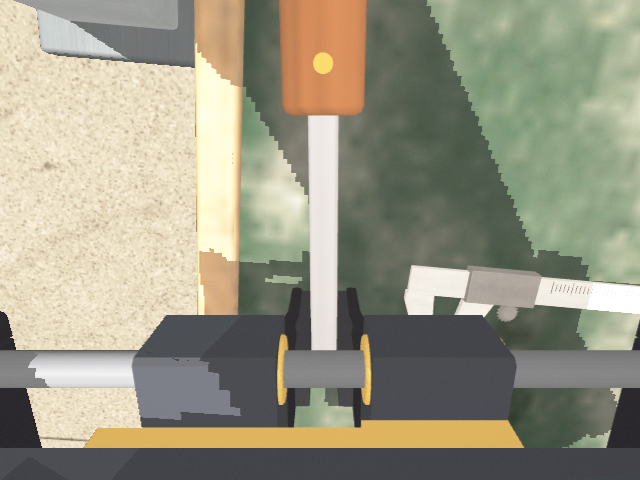

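Emit:
{"method": "carry_out", "body": {
  "increments": "0.8 0 0 0 0 0 0; 0.8 0 0 0 0 0 0; 0.8 0 0 0 0 0 0; 0.8 0 0 0 0 0 0; 0.8 0 0 0 0 0 0; 0.8 0 0 0 0 0 0; 0.8 0 0 0 0 0 0; 0.8 0 0 0 0 0 0"
}}

```text
time_s: 11.0
tool_pos: [0.4089, -0.3318, 0.096]
tool_rot: [179.9, -0.7, 94.8]
force: [-0.5, -0.3, 0.2]
grip_width: 0.069
```

```bash
python3 - <<'E'
from plan import *
st()
s=read_camera("scene"); w=read_camera("wrist"); cv2.imwrite("pics/w6.png",w["img"])
print(back(w,[(281,0),(365,0),(283,112),(364,112),(309,116),(339,116)],.056)); print(back(w,[(309,118),(339,118),(308,280),(337,280)],.052))
E
```

```text
11.0 [ 0.4089 -0.3318  0.096 ] [179.91  -0.68  94.79] F [-0.5 -0.3  0.2] w 0.069 q [ -3.  18.  45. 114. -16.  55.  55.]
[[ 0.38736431 -0.21913803  0.056     ]
 [ 0.41128322 -0.21713971  0.056     ]
 [ 0.38957547 -0.24959205  0.056     ]
 [ 0.41439533 -0.24753413  0.056     ]
 [ 0.39762454 -0.25010545  0.056     ]
 [ 0.40684218 -0.2493414   0.056     ]]
[[ 0.39754319 -0.25072827  0.052     ]
 [ 0.40705286 -0.24994013  0.052     ]
 [ 0.40119395 -0.3061127   0.052     ]
 [ 0.41152856 -0.3052677   0.052     ]]
```

View pics/w6.png

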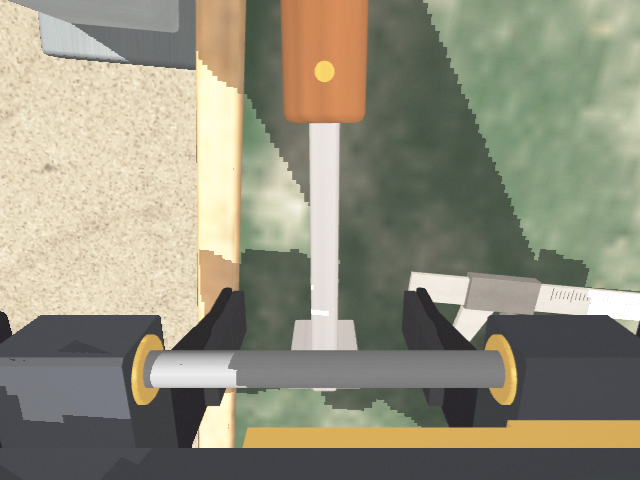

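```bash
python3 - <<'E'
from plan import *
plan([(.409,-.330,.15,94.3),(.400,-.2225,.15,94.1)],.8,cyl=False,vmax=.02)
E
```

```text
0.8 0.001 0 -0.018 0 -0.2 0.2; 0.8 0.001 0 -0.018 0.1 -0.3 0.1; 0.8 0 0 -0.018 0 -0.2 0.2; 0.8 0.018 0 0 0 0 0; 0.8 0.018 0 0 0 0 0.1; 0.8 0.018 0 0 0 0 0; 0.8 0.018 0 0 0 0 0; 0.8 0.018 -0.001 0 0 0 0.1; 0.8 0.018 0 0 0 0 0
9 end [ 0.3998 -0.2226  0.15  ] [-1.7999e+02  2.0000e-02  9.4090e+01]
```

Emit:
{"method": "carry_out", "body": {
  "increments": "0.8 0.001 0 -0.018 0 -0.2 0.2; 0.8 0.001 0 -0.018 0.1 -0.3 0.1; 0.8 0 0 -0.018 0 -0.2 0.2; 0.8 0.018 0 0 0 0 0; 0.8 0.018 0 0 0 0 0.1; 0.8 0.018 0 0 0 0 0; 0.8 0.018 0 0 0 0 0; 0.8 0.018 -0.001 0 0 0 0.1; 0.8 0.018 0 0 0 0 0; 0.8 0 0 0 0 0 0"
}}

```text
time_s: 12.35
tool_pos: [0.4028, -0.2222, 0.1637]
tool_rot: [179.2, 0.3, 93.9]
force: [0.0, -1.0, 0.8]
grip_width: 0.0694
```

```bash
python3 - <<'E'
from plan import *
st()
w=read_camera("wrist"); cv2.imwrite("pics/w7.png",w["img"])
plan([(.400,-.2225,.12,94.1),(.400,-.2225,.085,94.1)],.8,cyl=False,vmax=.02)
E
```

```text
12.35 [ 0.4028 -0.2222  0.1637] [179.2    0.32  93.89] F [ 0.  -1.   0.8] w 0.0694 q [-18.  -0.  44. 120.   0.  59.  30.]
0.8 0 -0.001 0.015 0.3 0.1 -0.1; 0.8 0.001 -0.001 0.014 0.2 0.1 -0.1; 0.8 0 -0.001 0.015 0.3 0.2 -0.1; 0.8 0 0 0.017 0 0 0; 0.8 0 0 0.018 0 0 0
5 end [ 0.4003 -0.2225  0.0848] [ 1.7998e+02 -3.0000e-02  9.4130e+01]
```

View pics/w7.png

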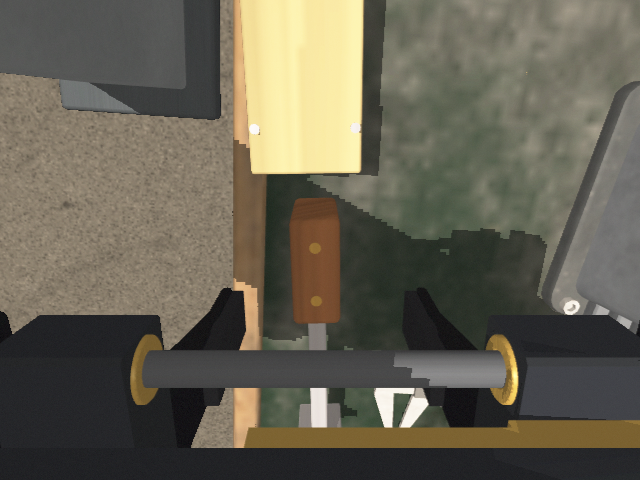

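```bash
python3 - <<'E'
from plan import *
w=read_camera("wrist")
print(back(w,[(293,220),(339,220),(293,322),(340,322)],.056)); print(T(w)[:3,3]);st()
E
```

```text
[[ 0.38715072 -0.1935603   0.056     ]
 [ 0.41012857 -0.19213882  0.056     ]
 [ 0.38960873 -0.25085675  0.056     ]
 [ 0.41512305 -0.2493931   0.056     ]]
[ 0.3958579  -0.13920284  0.25441023]
12.45 [ 0.4028 -0.2237  0.1637] [179.2    0.39  93.77] F [-1.3 -0.2 -1. ] w 0.0694 q [-17.  -0.  44. 120.   0.  59.  30.]
```

Emit:
{"method": "carry_out", "body": {
  "increments": "0.8 0.001 -0.001 0.016 0.3 0.1 -0.1; 0.8 0.001 -0.001 0.016 0.3 0.1 -0.1; 0.8 0 -0.001 0.016 0.2 0.1 0; 0.8 0 0 0.016 0 0 0; 0.8 0 0 0.016 0 0 0; 0.8 0 0 0 0 0 0"
}}

```text
time_s: 13.2
tool_pos: [0.3971, -0.2247, 0.0759]
tool_rot: [-179.5, 0.2, 93.7]
force: [-0.1, -0.1, 0.1]
grip_width: 0.0695
```

```bash
python3 - <<'E'
from plan import *
st()
w=read_camera("wrist"); cv2.imwrite("pics/w8.png",w["img"])
E
```

```text
13.2 [ 0.3971 -0.2247  0.0759] [-1.7955e+02  1.7000e-01  9.3720e+01] F [-0.1 -0.1  0.1] w 0.0695 q [-15.  10.  44. 124.  -9.  49.  38.]
```

View pics/w8.png

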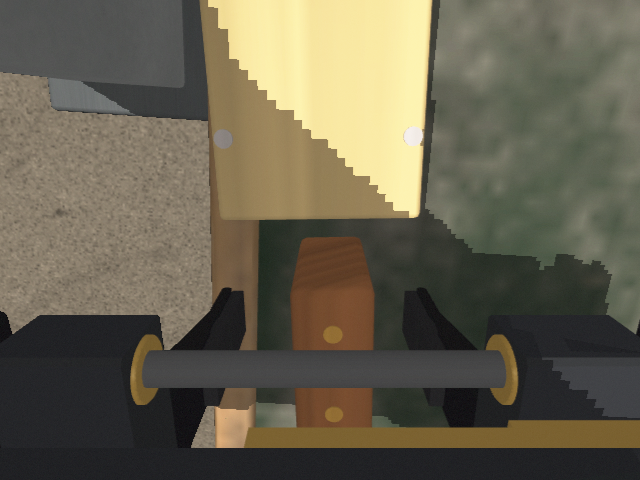

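Emit:
{"method": "carry_out", "body": {
  "increments": "0.8 0 0.003 -0.009 0 0 -0.3; 0.8 0.001 0 0 0 0 0; 0 0 0 0 0 0 0; 0 0 0 0 0 0 0; 0 0 0 0 0 0 0; 0 0 0 0 0 0 0; 0 0 0 0 0 0 0; 0 0 0 0 0 0 0; 0 0 0 0 0 0 0; 0 0 0 0 0 0 0",
  "force": 45
}}

```text
time_s: 14.5
tool_pos: [0.4019, -0.224, 0.0878]
tool_rot: [-179.8, 0.2, 94.1]
force: [0.1, 0.1, 0.6]
grip_width: 0.0255
```

```bash
python3 - <<'E'
from plan import *
st()
E
```

```text
14.5 [ 0.4019 -0.224   0.0878] [-179.8     0.21   94.06] F [0.1 0.1 0.6] w 0.0255 q [-15.   9.  44. 123.  -8.  51.  37.]
```

```bash
python3 - <<'E'
from plan import *
plan([(.42,-.235,.24,94),(.44,-.24,.49,94)],0,cyl=False,vmax=.05)
E
```

```text
0 -0.003 0.004 -0.038 0 0.1 0; 0 -0.003 0.004 -0.038 -0.1 0 0; 0 -0.003 0.005 -0.038 0 0.1 0; 0 -0.004 0.004 -0.038 -0.1 0 0.1; 0 -0.001 0.003 -0.042 0 0 0; 0 -0.001 0.003 -0.041 0 0 0; 0 -0.001 0.004 -0.042 0 0 0; 0 -0.001 0.003 -0.042 0 0 0; 0 -0.001 0.003 -0.042 0 0 0; 0 -0.001 0.003 -0.041 0 0 0
10 end [ 0.4395 -0.2401  0.4898] [1.800e+02 1.000e-02 9.395e+01]
```

Emit:
{"method": "carry_out", "body": {
  "increments": "0 -0.003 0.004 -0.015 0 0 0; 0 -0.003 0.004 -0.03 0 0 0; 0 -0.003 0.004 -0.038 0 0 0; 0 -0.003 0.004 -0.038 0 0 0; 0 -0.003 0.004 -0.04 0 0 0; 0 -0.001 0.003 -0.042 0 0 0; 0 -0.001 0.003 -0.042 0 0 0; 0 -0.001 0.003 -0.042 0 0 0; 0 -0.001 0.003 -0.042 0 0 0; 0 -0.001 0.003 -0.042 0 0 0; 0 -0.001 0.003 -0.032 0 0 0"
}}

```text
time_s: 15.88
tool_pos: [0.4403, -0.2439, 0.5103]
tool_rot: [180.0, 0.3, 93.6]
force: [-1.1, 0.1, -1.4]
grip_width: 0.0254
```

```bash
python3 - <<'E'
from plan import *
st()
w=read_camera("wrist"); cv2.imwrite("pics/w9.png",w["img"])
plan([(.36,.40,.49,175)],0,vmax=.056)
E
```

```text
15.88 [ 0.4403 -0.2439  0.5103] [179.98   0.27  93.59] F [-1.1  0.1 -1.4] w 0.0254 q [-20.  -2.  44.  81.   2. 100.  28.]
0 0.044 0.028 0.002 0 0 -6.3; 0 0.044 0.029 0.001 0 0.1 -6.2; 0 0.045 0.028 0.002 0 0 -6.3; 0 0.044 0.03 0.002 0 0.1 -6.2; 0 0.044 0.029 0.001 0 0 -6.3; 0 0.045 0.03 0.002 0 0.1 -6.3; 0 0.044 0.031 0.002 0 0 -6.2; 0 0.045 0.031 0.002 0 0 -6.3; 0 0.044 0.031 0.001 0 0.1 -6.2; 0 0.045 0.032 0.002 0 0 -6.3; 0 0.045 0.032 0.002 0 0.1 -6.3; 0 0.044 0.032 0.002 0 0 -6.2; 0 0.045 0.033 0.001 0 0 -6.3
13 end [0.36   0.3998 0.4904] [-1.7999e+02  5.0000e-02  1.7502e+02]
```

View pics/w9.png

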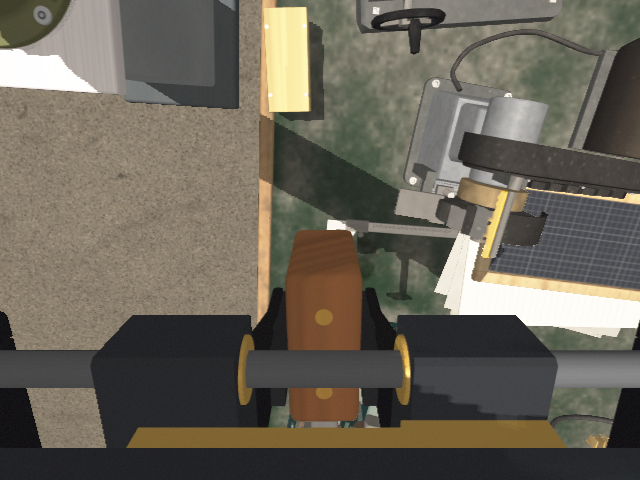

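Emit:
{"method": "carry_out", "body": {
  "increments": "0 0.044 0.028 0 0 0 -6.3; 0 0.044 0.029 0 0 0 -6.2; 0 0.045 0.028 0 0 0 -6.3; 0 0.044 0.03 0 0 0 -6.2; 0 0.044 0.029 0 0 0 -6.3; 0 0.045 0.03 0 0 0 -6.3; 0 0.044 0.031 0 0 0 -6.2; 0 0.045 0.031 0 0 0 -6.3; 0 0.044 0.031 0 0 0 -6.2; 0 0.045 0.032 0 0 0 -6.3; 0 0.045 0.032 0 0 0 -6.3; 0 0.044 0.032 0 0 0 -6.2; 0 0.045 0.033 0 0 0 -6.3"
}}

```text
time_s: 17.55
tool_pos: [0.352, 0.4067, 0.5141]
tool_rot: [-179.4, 1.3, 176.2]
force: [0.4, 0.8, -1.4]
grip_width: 0.0256
```

```bash
python3 - <<'E'
from plan import *
st()
plan([(.305,.468,.40,189.4),(.305,.468,.15,189.4)],0,cyl=False,vmax=.05)
E
```

```text
17.55 [0.352  0.4067 0.5141] [-179.42    1.26  176.16] F [ 0.4  0.8 -1.4] w 0.0256 q [-58.   4.   6.  75.   1. 101.  34.]
0 0.018 0.02 0.037 -0.2 0.4 -4.4; 0 0.016 0.021 0.038 -0.3 0.4 -4.4; 0 0.014 0.021 0.038 -0.2 0.4 -4.5; 0 0 0 0.05 0 0 0; 0 0 0 0.05 0 0 0; 0 0 0 0.05 0 0 0; 0 0 0 0.05 0 0 0; 0 0 0.001 0.05 0 0 0
8 end [0.3048 0.4685 0.15  ] [-1.7998e+02 -2.0000e-02 -1.7055e+02]
```

Emit:
{"method": "carry_out", "body": {
  "increments": "0 0.018 0.02 0.037 -0.2 0.4 -4.4; 0 0.016 0.021 0.038 -0.3 0.4 -4.4; 0 0.014 0.021 0.038 -0.2 0.4 -4.5; 0 0 0 0.05 0 0 0; 0 0 0 0.05 0 0 0; 0 0 0 0.05 0 0 0; 0 0 0 0.05 0 0 0; 0 0 0 0.04 0 0 0; 0 0 0 0 0 0 0"
}}

```text
time_s: 18.68
tool_pos: [0.2993, 0.4745, 0.1557]
tool_rot: [179.8, 0.4, -169.6]
force: [-0.0, 0.2, -0.9]
grip_width: 0.0253
```

```bash
python3 - <<'E'
from plan import *
st()
for n in ("scene","side","wrist"):
    c=read_camera(n); cv2.imwrite(f"pics/{n}10.png",c["img"])
    if n=="side": crop(c,(120,180,320,330),4,"d10.png")
    if n=="scene": crop(c,(180,140,340,260),5,"s10.png")
E
```

```text
18.68 [0.2993 0.4745 0.1557] [ 179.79    0.4  -169.58] F [-0.   0.2 -0.9] w 0.0253 q [-62.  14.   1. 106.  -0.  60.  40.]
```

View pics/s10.png

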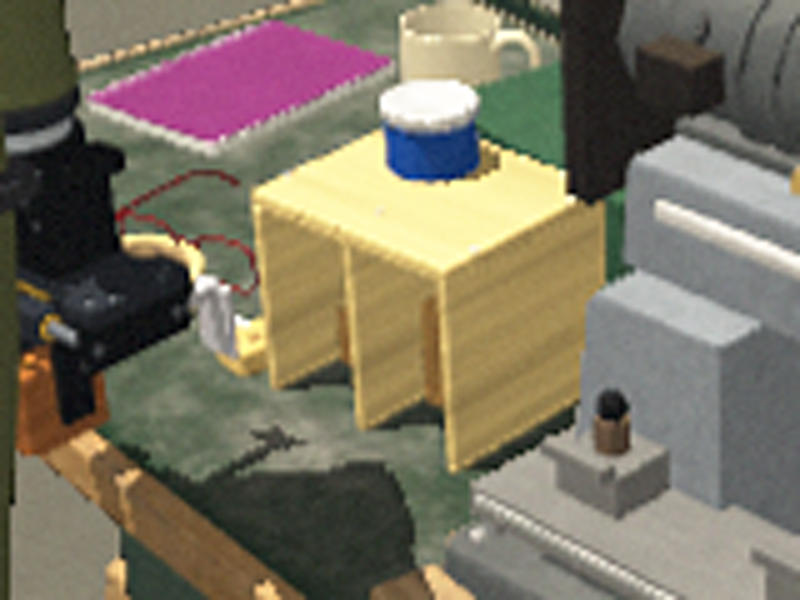

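View pics/d10.png

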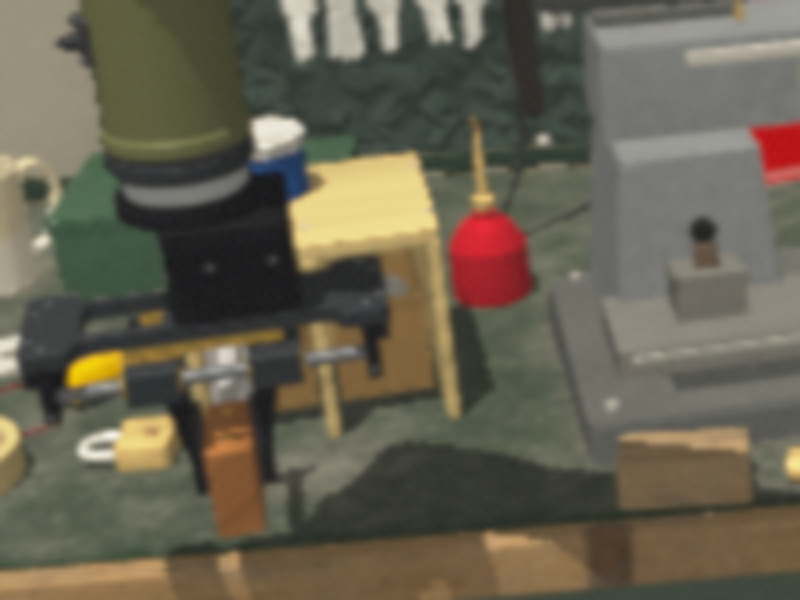

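View pics/wrist10.png

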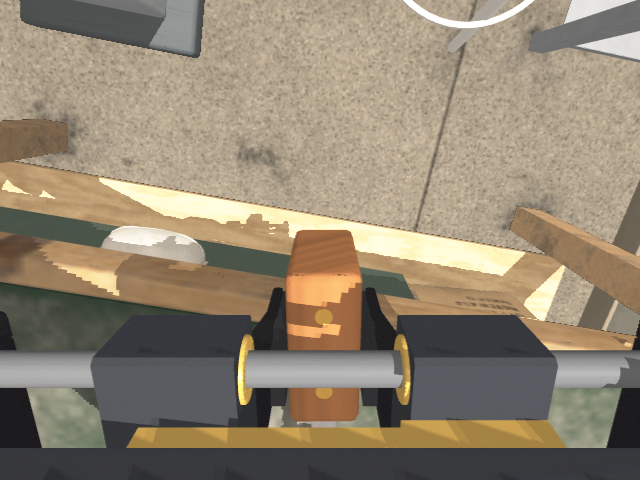

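```bash
cat > hk.py <<'E'
from ov import *
from plan import st
def hook_pose(off=-.0025,h0=.0878,dyaw=0.):
    o=get_obs(); y=np.radians(o["tool_rot"][2]+180+dyaw); P=o["tool_pos"]
    return (P[0]+off*np.cos(y),P[1]+off*np.sin(y),y),P[2]-h0
def drawhook(im,c,b,k,**kw):
    hp,z=hook_pose(**kw)
    for bx in ((-.03,.03,-.013,.013,0,.056),(.03,.1325,-.005,.005,.042,.052),(.1275,.1325,-.015,.015,0,.052)):
        draw(im,c,hp,bx[:4]+(bx[4]+z,bx[5]+z),b,k,(0,0,255))
SH=(.4964,.4588,np.radians(9.41)); LC=(.5827,.5135,np.radians(8.5))
def shf(x,y,s=SH):
    d=np.array([x-s[0],y-s[1]]); c,n=np.cos(s[2]),np.sin(s[2]); return np.array([c*d[0]+n*d[1],-n*d[0]+c*d[1]])
def rep():
    hp,z=hook_pose(); c=pose2(*hp,[.13,0,0])[0]; print("claw z",round(z,4),"in shelf",shf(*c[:2]).round(4),"in carton0",shf(*c[:2],LC).round(4),"hook yaw",round(np.degrees(hp[2])%360,2))
E
python3 - <<'E'
from hk import *
st(); rep()
p=read_camera("scene"); b=(180,140,340,260);k=5; im=crp(p,b,k); drawhook(im,p,b,k); cv2.imwrite("pics/s11.png",im)
q=read_camera("side"); b=(120,180,320,330);k=4; im=crp(q,b,k); drawhook(im,q,b,k); cv2.imwrite("pics/d11.png",im)
E
```

```text
18.82 [0.3011 0.4777 0.1607] [ 179.33    0.77 -169.58] F [ 0.1  0.5 -0.7] w 0.0258 q [-62.  13.   1. 105.  -0.  60.  40.]
claw z 0.0729 in shelf [-0.0621  0.0528] in carton0 [-0.1564  0.0105] hook yaw 10.42
```

View pics/s11.png

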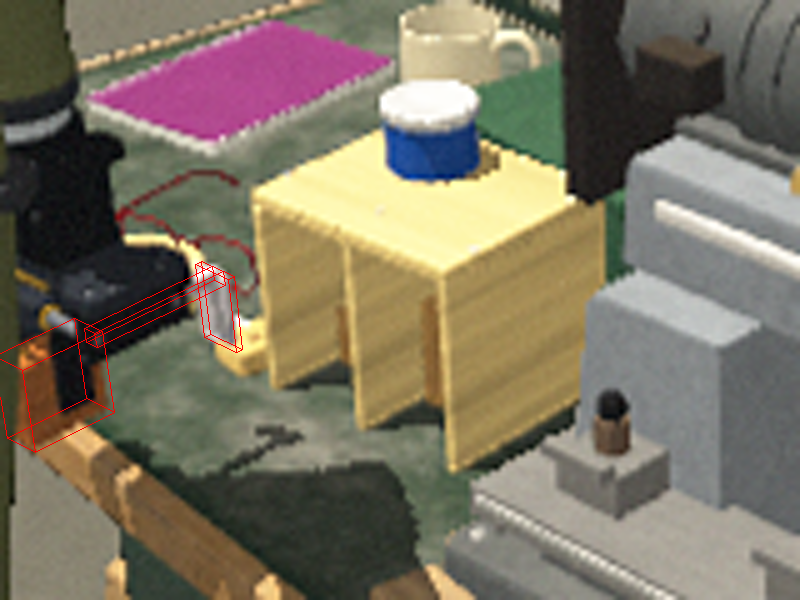

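View pics/d11.png

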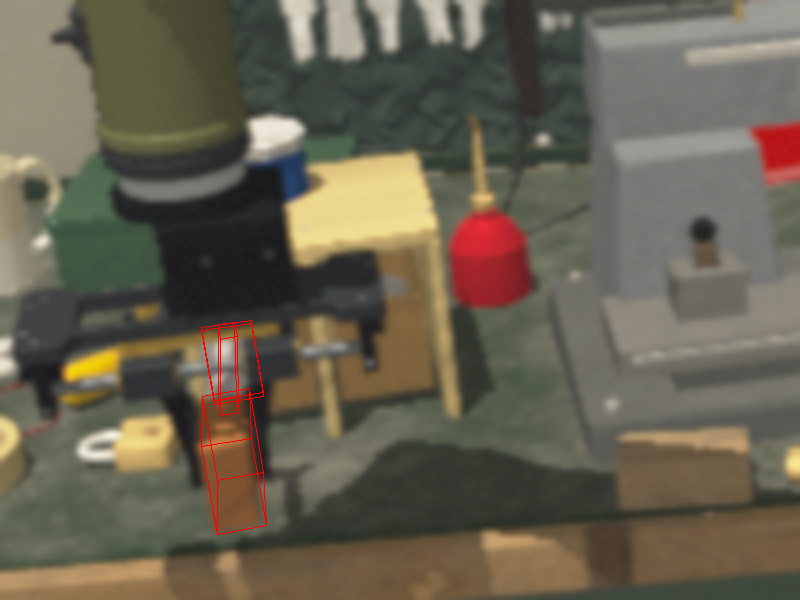

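```bash
python3 - <<'E'
from hk import *
from plan import plan
plan([(.3047,.4686,.143,189.4)],0,cyl=False,vmax=.012)
E
```

```text
0 -0.001 -0.005 0.009 0.4 0.4 0.5; 0 -0.001 -0.005 0.009 0.3 0.4 0.5
2 end [0.305  0.4686 0.143 ] [ 179.97   -0.   -170.57]
```

Emit:
{"method": "carry_out", "body": {
  "increments": "0 -0.001 -0.005 0.009 0.4 0.4 0.5; 0 -0.001 -0.005 0.009 0.3 0.4 0.5; 0 0 0 0 0 0 0; 0 0 0 0 0 0 0"
}}

```text
time_s: 19.42
tool_pos: [0.3064, 0.4689, 0.1445]
tool_rot: [179.8, 0.1, -170.7]
force: [-0.4, -0.1, -1.3]
grip_width: 0.0258
```

```bash
python3 - <<'E'
from hk import *
from plan import plan
st();rep()
plan([(.3047,.4686,.143,189.4)],0,cyl=False,vmax=.012)
E
```

```text
19.43 [0.3064 0.4689 0.1445] [ 1.7983e+02  1.1000e-01 -1.7068e+02] F [-0.4 -0.1 -1.3] w 0.0258 q [-61.  14.   2. 106.  -1.  59.  40.]
claw z 0.0567 in shelf [-0.0583  0.0408] in carton0 [-0.1524 -0.0015] hook yaw 9.32
0 0.002 0 0.001 0.2 0.1 -0.1
1 end [0.3044 0.4685 0.1435] [-1.7997e+02  1.0000e-02 -1.7058e+02]
```

Emit:
{"method": "carry_out", "body": {
  "increments": "0 -0.018 0 0.001 0 0 0; 0 -0.018 0 0 0 0 0; 0 -0.018 0 0 0 0 0; 0 -0.018 0 0 0 0 0; 0 -0.018 0 0 0 0 0; 0 0 0 0 0 0 0"
}}

```text
time_s: 20.18
tool_pos: [0.4044, 0.4842, 0.1438]
tool_rot: [179.8, 0.3, -170.8]
force: [-0.6, -0.4, -1.1]
grip_width: 0.0258
```

```bash
python3 - <<'E'
from hk import *
st();rep()
E
```

```text
20.18 [0.4044 0.4842 0.1438] [ 179.82    0.26 -170.82] F [-0.6 -0.4 -1.1] w 0.0258 q [-56.  22.   4.  96.  -2.  62.  48.]
claw z 0.056 in shelf [0.0409 0.0396] in carton0 [-0.0532 -0.0011] hook yaw 9.18
```

Emit:
{"method": "carry_out", "body": {
  "increments": "0 -0.013 -0.001 0 0 0 -0.1; 0 -0.013 0 0 0 0 0; 0 0 0 0 0 0 0; 0 0 0 0 0 0 0"
}}

```text
time_s: 20.68
tool_pos: [0.4309, 0.4878, 0.1435]
tool_rot: [179.8, 0.2, -170.7]
force: [-0.5, -0.4, -1.0]
grip_width: 0.026
```

```bash
python3 - <<'E'
from hk import *
st();rep()
q=read_camera("side"); b=(130,180,270,320);k=4; im=crp(q,b,k); cv2.imwrite("pics/d12.png",im)
w=read_camera("wrist");cv2.imwrite("pics/w12.png",w["img"])
E
```

```text
20.68 [0.4309 0.4878 0.1435] [ 1.7983e+02  1.7000e-01 -1.7066e+02] F [-0.5 -0.4 -1. ] w 0.026 q [-55.  24.   5.  93.  -2.  63.  50.]
claw z 0.0557 in shelf [0.0677 0.0392] in carton0 [-0.0264 -0.0011] hook yaw 9.34
```

View pics/d12.png

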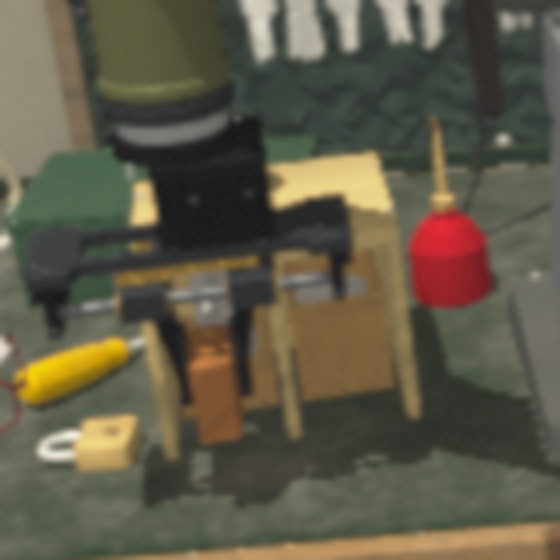

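View pics/w12.png

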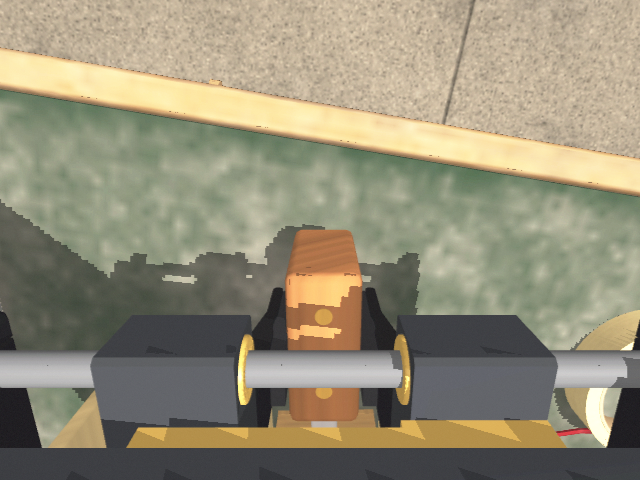

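Emit:
{"method": "carry_out", "body": {
  "increments": "0 -0.001 0 0.01 0 0 0; 0 0 0 0.01 0 0 0; 0 0 0 0.006 0 0 0; 0 0 0 0 0 0 0"
}}

```text
time_s: 21.28
tool_pos: [0.4306, 0.488, 0.115]
tool_rot: [179.9, 0.1, -170.6]
force: [0.1, -0.7, -1.1]
grip_width: 0.0251
```

```bash
python3 - <<'E'
from hk import *
st();rep()
E
```

```text
21.27 [0.4306 0.488  0.115 ] [ 1.7988e+02  9.0000e-02 -1.7057e+02] F [ 0.1 -0.7 -1.1] w 0.0251 q [-54.  26.   5.  94.  -2.  60.  50.]
claw z 0.0272 in shelf [0.0673 0.0396] in carton0 [-0.0268 -0.0007] hook yaw 9.43
```

Emit:
{"method": "carry_out", "body": {
  "increments": "0 0 0 0.007 0 0 0; 0 0 0 0.005 0 0 0; 0 0 0 0 0 0 0; 0 0 0 0 0 0 0"
}}

```text
time_s: 21.78
tool_pos: [0.4308, 0.4882, 0.1024]
tool_rot: [179.9, 0.1, -170.6]
force: [0.3, -0.2, -1.2]
grip_width: 0.0258
```

```bash
python3 - <<'E'
from hk import *
st();rep()
q=read_camera("side"); b=(130,180,270,320);k=4; im=crp(q,b,k);drawhook(im,q,b,k);draw(im,q,LC,(-.042,.042,-.033,.033,0,.04),b,k,(0,255,0)); cv2.imwrite("pics/d13.png",im)
p=read_camera("scene"); b=(180,140,340,260);k=5; im=crp(p,b,k); cv2.imwrite("pics/s13.png",im)
E
```

```text
21.77 [0.4308 0.4882 0.1024] [ 1.7986e+02  1.2000e-01 -1.7057e+02] F [ 0.3 -0.2 -1.2] w 0.0258 q [-54.  27.   4.  95.  -2.  59.  50.]
claw z 0.0146 in shelf [0.0676 0.0398] in carton0 [-0.0265 -0.0005] hook yaw 9.43
```

View pics/d13.png

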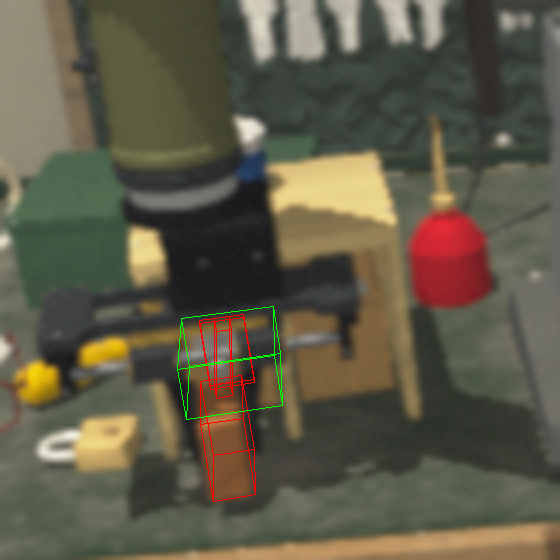

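View pics/s13.png

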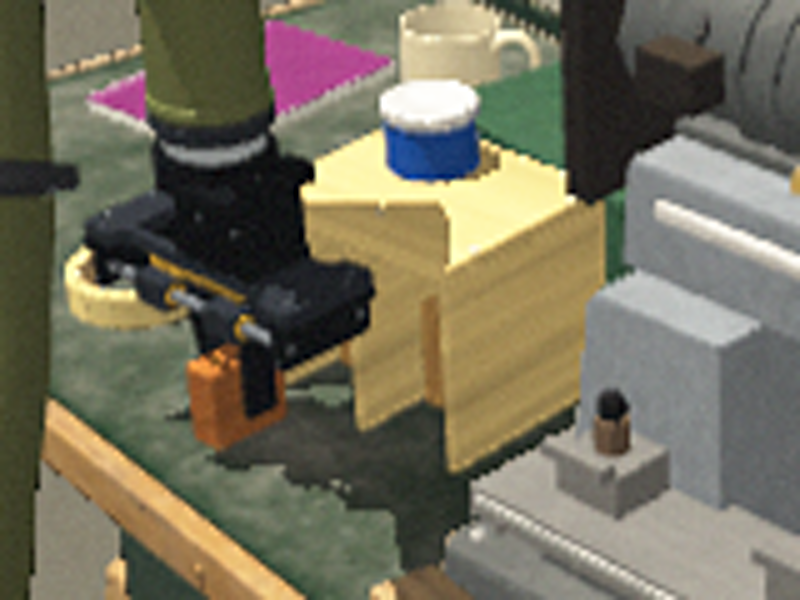

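Emit:
{"method": "carry_out", "body": {
  "increments": "0 0.004 0 0 0 0 0; 0 0.005 0 0 0 0 0; 0 0.006 0 0 0 0 0; 0 0.008 0 0 0 0 0; 0 0.008 0 0 0 0 0; 0 0.008 0 0 0 0 0; 0 0 0 0 0 0 0"
}}

```text
time_s: 22.75
tool_pos: [0.3897, 0.4815, 0.1031]
tool_rot: [179.8, 0.2, -170.6]
force: [-0.6, -0.1, -2.4]
grip_width: 0.0254
```

```bash
python3 - <<'E'
from hk import *
st();rep()
q=read_camera("side"); b=(130,180,270,320);k=4; im=crp(q,b,k); cv2.imwrite("pics/d14.png",im)
E
```

```text
22.75 [0.3897 0.4815 0.1031] [ 179.81    0.2  -170.55] F [-0.6 -0.1 -2.4] w 0.0254 q [-57.  23.   4.  99.  -2.  57.  47.]
claw z 0.0153 in shelf [0.0259 0.0399] in carton0 [-0.0681 -0.001 ] hook yaw 9.45
```

View pics/d14.png

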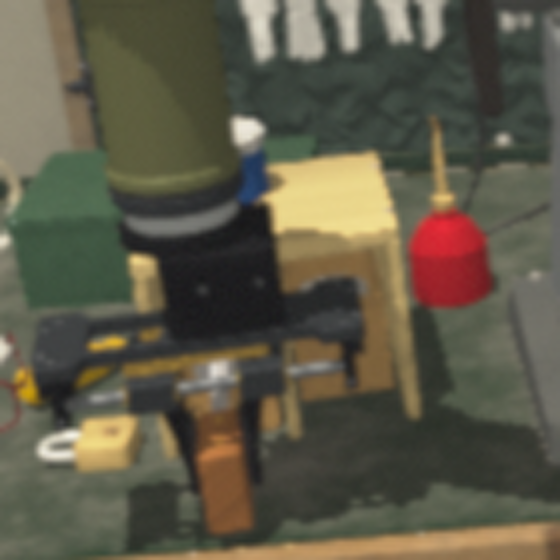

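Emit:
{"method": "carry_out", "body": {
  "increments": "0 0.009 0 0 0 0 0; 0 0.009 0 0 0 0 0; 0 0.009 0 0 0 0 0; 0 0.009 0 0 0 0 0; 0 0.009 0 0 0 0 0; 0 0.009 0 0 0 0 0; 0 0 0 0 0 0 0"
}}

```text
time_s: 23.68
tool_pos: [0.3333, 0.4721, 0.1032]
tool_rot: [179.8, 0.3, -170.6]
force: [0.3, 0.3, -1.3]
grip_width: 0.0255
```

```bash
python3 - <<'E'
from hk import *
st();rep()
p=read_camera("scene"); b=(180,140,340,260);k=5; im=crp(p,b,k); cv2.imwrite("pics/s15.png",im)
E
```

```text
23.68 [0.3333 0.4721 0.1032] [ 179.78    0.26 -170.57] F [ 0.3  0.3 -1.3] w 0.0255 q [-60.  19.   3. 106.  -1.  55.  43.]
claw z 0.0154 in shelf [-0.0312  0.0398] in carton0 [-0.1253 -0.002 ] hook yaw 9.43
```

View pics/s15.png

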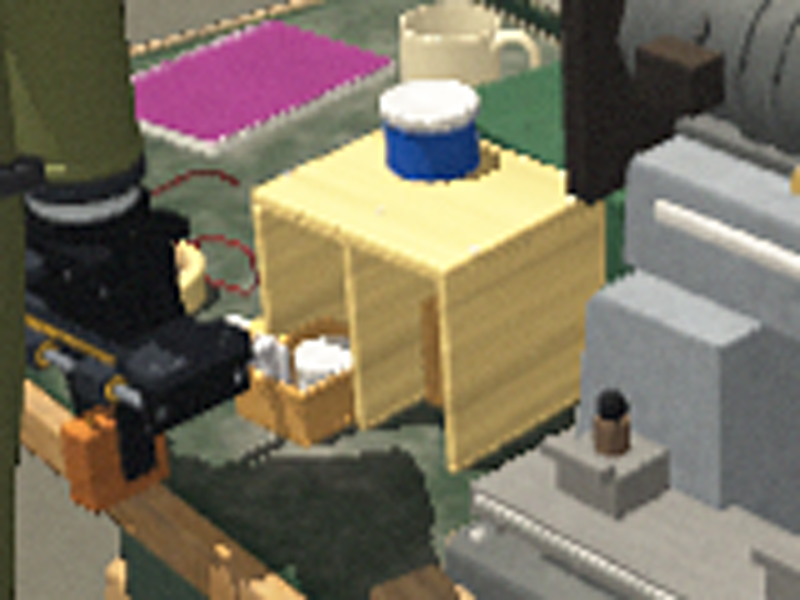

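Emit:
{"method": "carry_out", "body": {
  "increments": "0 0.009 0 0 0 0 0; 0 0.009 0 0 0 0 0; 0 0.009 0 0 0 0 0; 0 0.007 0 0 0 0 0; 0 0 0 0 0 0 0; 0 0 0 0 0 0 0"
}}

```text
time_s: 24.48
tool_pos: [0.2983, 0.4662, 0.1032]
tool_rot: [179.8, 0.3, -170.6]
force: [1.1, -0.3, -1.7]
grip_width: 0.0257
```

```bash
python3 - <<'E'
from hk import *
st();rep()
p=read_camera("scene"); b=(180,140,340,260);k=5; im=crp(p,b,k); cv2.imwrite("pics/s16.png",im)
E
```

```text
24.48 [0.2983 0.4662 0.1032] [ 179.77    0.32 -170.62] F [ 1.1 -0.3 -1.7] w 0.0257 q [-62.  16.   2. 109.  -1.  54.  40.]
claw z 0.0154 in shelf [-0.0667  0.0396] in carton0 [-0.1607 -0.0028] hook yaw 9.38
```

View pics/s16.png

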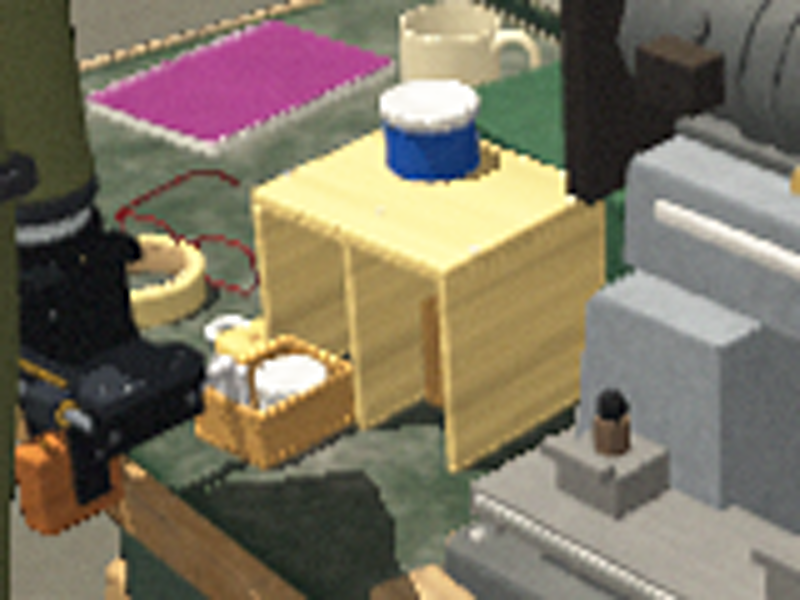

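Emit:
{"method": "carry_out", "body": {
  "increments": "0 -0.004 0 0 0 0 0; 0 0 0 -0.01 0 0 0; 0 0 0 -0.02 0 0 0; 0 0 0 -0.03 0 0 0; 0 0 0 -0.05 0 0 0; 0 0 0 0 0 0 0"
}}

```text
time_s: 25.28
tool_pos: [0.3026, 0.4664, 0.2183]
tool_rot: [179.8, 0.2, -170.7]
force: [0.3, 0.6, -2.1]
grip_width: 0.0253
```

```bash
python3 - <<'E'
from hk import *
st();rep()
p=read_camera("scene"); b=(180,140,340,260);k=5; im=crp(p,b,k); cv2.imwrite("pics/s17.png",im)
E
```

```text
25.27 [0.3026 0.4664 0.2183] [ 179.77    0.25 -170.71] F [ 0.3  0.6 -2.1] w 0.0253 q [-62.  10.   2. 103.  -0.  67.  40.]
claw z 0.1305 in shelf [-0.0625  0.0389] in carton0 [-0.1565 -0.0034] hook yaw 9.29
```

View pics/s17.png

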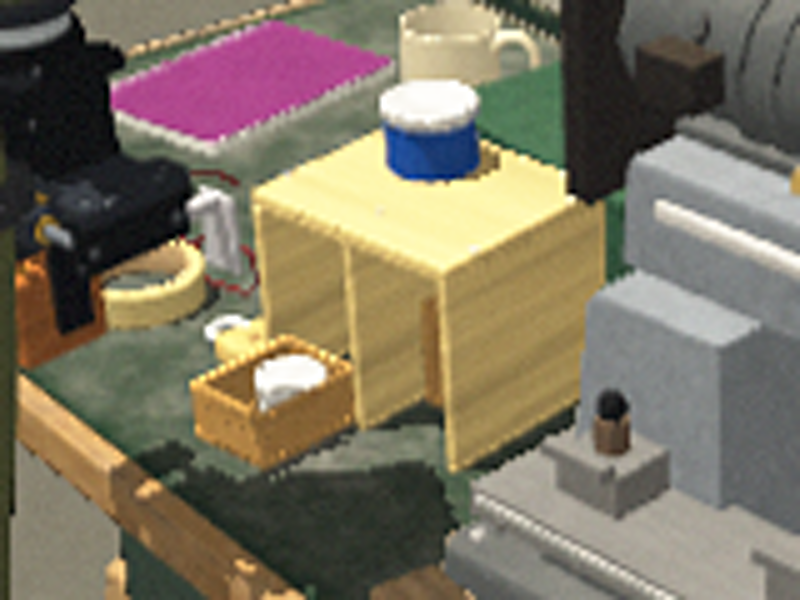

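```bash
python3 - <<'E'
from hk import *
from scipy.optimize import least_squares
p=read_camera("scene")
U=lambda a,b:(np.array([a,b])+.5)/5-.5+[180,140]
obs=[([-.042,.033,.04],U(191,382)),([-.042,-.033,.04],U(261,425)),([.042,-.033,.04],U(354,369)),([.042,.033,.04],U(278,337)),([-.042,-.033,0],U(265,468)),([-.042,.033,0],U(198,430))]
f=lambda v:np.concatenate([proj(p,pose2(*v,m))[0]-u for m,u in obs])
r=least_squares(f,[.46,.5,.16],loss="soft_l1"); print(r.x,np.degrees(r.x[2]),f(r.x).round(1)); print("lip in shelf",shf(*pose2(*r.x,[-.04,0,.04])[0][:2]))
from plan import plan
plan([(.31,.47,.50,185)],0,cyl=False,vmax=.055)
E
```

```text
[0.45758612 0.49669588 0.18884694] 10.820132633061343 [-0.4  0.4 -0.2 -1.5  0.2 -0.7  1.2 -0.5  0.1  0.6 -0.6  1.4]
lip in shelf [-0.07208357  0.04274758]
0 -0.002 0.001 -0.048 0 0 0.7; 0 -0.001 0 -0.047 0 0 0.7; 0 -0.002 0.001 -0.048 -0.1 0 0.8; 0 -0.001 0.001 -0.048 0 0 0.7; 0 -0.002 0 -0.048 0 0 0.7; 0 -0.001 0.001 -0.047 0 0 0.7
6 end [0.3098 0.4698 0.4996] [-1.7995e+02 -5.0000e-02 -1.7500e+02]
```

Emit:
{"method": "carry_out", "body": {
  "increments": "0 -0.002 0.001 -0.048 0 0 0.7; 0 -0.001 0 -0.048 0 0 0.7; 0 -0.002 0.001 -0.048 0 0 0.7; 0 -0.001 0.001 -0.048 0 0 0.7; 0 -0.002 0 -0.048 0 0 0.7; 0 -0.001 0.001 -0.048 0 0 0.7"
}}

```text
time_s: 26.12
tool_pos: [0.3089, 0.4688, 0.4934]
tool_rot: [-178.4, -1.1, -175.0]
force: [0.6, -0.2, -0.9]
grip_width: 0.0257
```

```bash
python3 - <<'E'
from hk import *
from plan import plan
st()
plan([(.36,.40,.50,175),(.44,-.24,.49,94.1)],0,vmax=.056)
E
```

```text
26.12 [0.3089 0.4688 0.4934] [-178.42   -1.07 -175.05] F [ 0.6 -0.2 -0.9] w 0.0257 q [-62.   8.   3.  73.  -0. 101.  36.]
0 -0.024 -0.036 -0.003 -0.8 -0.5 5; 0 -0.024 -0.035 -0.003 -0.9 -0.4 5; 0 -0.041 -0.038 0.001 0 0 6.2; 0 -0.04 -0.037 0 0 0 6.2; 0 -0.04 -0.037 0.001 0 0 6.3; 0 -0.041 -0.036 0.001 0 0 6.2; 0 -0.04 -0.036 0.001 0 0 6.2; 0 -0.041 -0.035 0 0 0 6.2; 0 -0.04 -0.035 0.001 0 0 6.2; 0 -0.041 -0.035 0.001 0 0 6.3; 0 -0.04 -0.034 0.001 0 0 6.2; 0 -0.04 -0.034 0.001 0 0 6.2; 0 -0.041 -0.034 0 0 0 6.2; 0 -0.04 -0.033 0.001 0 0 6.2; 0 -0.04 -0.033 0.001 0 0 6.3
15 end [ 0.4397 -0.2402  0.4898] [-1.7997e+02 -4.0000e-02  9.4070e+01]
```

Emit:
{"method": "carry_out", "body": {
  "increments": "0 -0.024 -0.036 -0.005 -0.8 -0.5 5; 0 -0.024 -0.035 -0.005 -0.8 -0.5 5; 0 -0.041 -0.038 0 0 0 6.2; 0 -0.04 -0.037 0 0 0 6.2; 0 -0.04 -0.037 0 0 0 6.2; 0 -0.041 -0.036 0 0 0 6.2; 0 -0.04 -0.036 0 0 0 6.2; 0 -0.041 -0.035 0 0 0 6.2; 0 -0.04 -0.035 0 0 0 6.2; 0 -0.041 -0.035 0 0 0 6.2; 0 -0.04 -0.034 0 0 0 6.2; 0 -0.04 -0.034 0 0 0 6.2; 0 -0.041 -0.034 0 0 0 6.2; 0 -0.04 -0.033 0 0 0 6.2; 0 -0.04 -0.033 0 0 0 6.2"
}}

```text
time_s: 28.0
tool_pos: [0.4137, -0.2708, 0.4871]
tool_rot: [-178.3, 0.1, 89.8]
force: [0.4, -1.0, -0.8]
grip_width: 0.0257
```

```bash
python3 - <<'E'
from hk import *
from plan import plan
st()
plan([(.41,-.225,.30,94.1),(.404,-.223,.14,94.1)],0,cyl=False,vmax=.045)
E
```

```text
28.0 [ 0.4137 -0.2708  0.4871] [-1.7835e+02  5.0000e-02  8.9840e+01] F [ 0.4 -1.  -0.8] w 0.0257 q [-18.  -4.  46.  85.   3.  99.  28.]
0 0.009 0 0.037 -0.3 0 -0.9; 0 0.009 0.001 0.038 -0.4 0 -0.8; 0 0.01 0 0.037 -0.3 0 -0.9; 0 0.009 0 0.038 -0.3 0 -0.8; 0 0.009 0 0.037 -0.4 0 -0.9; 0 0.001 -0.002 0.04 0 0 0; 0 0 -0.001 0.04 0 0 0; 0 0.001 -0.002 0.04 0 0 0; 0 0 -0.001 0.04 0 0 0
9 end [ 0.4042 -0.2233  0.1401] [ 1.7995e+02 -1.0000e-02  9.4140e+01]
```

Emit:
{"method": "carry_out", "body": {
  "increments": "0 0.009 0 0.037 -0.4 0 -0.9; 0 0.009 0.001 0.037 -0.3 0 -0.9; 0 0.009 0 0.037 -0.4 0 -0.9; 0 0.009 0 0.037 -0.3 0 -0.8; 0 0.009 0 0.037 -0.3 0 -0.8; 0 0.001 -0.002 0.04 0 0 0; 0 0 -0.001 0.04 0 0 0; 0 0.001 -0.002 0.04 0 0 0; 0 0 0 0 0 0 0"
}}

```text
time_s: 29.12
tool_pos: [0.3856, -0.2312, 0.1623]
tool_rot: [-179.5, -0.8, 92.1]
force: [0.1, -0.1, -2.0]
grip_width: 0.0259
```

```bash
python3 - <<'E'
from hk import *
from plan import plan
st()
plan([(.405,-.223,.12,94.1),(.405,-.223,.088,94.1)],0,cyl=False,vmax=.015)
E
```

```text
29.12 [ 0.3856 -0.2312  0.1623] [-179.48   -0.84   92.05] F [ 0.1 -0.1 -2. ] w 0.0259 q [-19.  -0.  47. 120.  -0.  61.  30.]
0 0.002 0.005 0.011 -0.1 -0.2 -0.5; 0 0.001 0.005 0.01 -0.2 -0.2 -0.5; 0 0.002 0.005 0.011 -0.1 -0.2 -0.5; 0 0.002 0.005 0.01 -0.1 -0.3 -0.5; 0 0 0 0.011 0 0 0; 0 0 0 0.011 0 0 0; 0 0 0 0.01 0 0 0
7 end [ 0.4049 -0.2228  0.0883] [-1.800e+02  5.000e-02  9.405e+01]
```

Emit:
{"method": "carry_out", "body": {
  "increments": "0 0.002 0.006 0.01 -0.1 -0.2 -0.5; 0 0.001 0.006 0.01 -0.2 -0.2 -0.5; 0 0.002 0.005 0.01 -0.1 -0.2 -0.5; 0 0.001 0.004 0.01 -0.1 -0.2 -0.5; 0 0 0 0.005 0 0 0; 0 0 0 0 0 0 0"
}}

```text
time_s: 29.88
tool_pos: [0.4101, -0.2244, 0.1176]
tool_rot: [179.6, 0.1, 94.2]
force: [0.5, -0.2, -1.1]
grip_width: 0.0257
```

```bash
python3 - <<'E'
from hk import *
from plan import plan
st()
plan([(.405,-.223,.0895,94.1)],0,cyl=False,vmax=.01)
E
```

```text
29.88 [ 0.4101 -0.2244  0.1176] [1.7963e+02 8.0000e-02 9.4170e+01] F [ 0.5 -0.2 -1.1] w 0.0257 q [-18.   7.  46. 121.  -6.  54.  36.]
0 0.001 -0.002 0.009 0.1 0 0; 0 0 -0.001 0.01 0.1 0.1 0; 0 0.001 -0.002 0.009 0.2 0 0.1
3 end [ 0.4051 -0.2228  0.0896] [-1.7997e+02 -2.0000e-02  9.4070e+01]
```

Emit:
{"method": "carry_out", "body": {
  "increments": "0 0 0 0.009 0.2 0 0; 0 0 0 0.009 0.2 0 0; 0 0 0 0.006 0 0 0; 0 0 0 0.002 0 0 0; 0 0 0 0 0 0 0"
}}

```text
time_s: 30.5
tool_pos: [0.4101, -0.2247, 0.09]
tool_rot: [-180.0, 0.1, 94.1]
force: [0.2, -0.6, -1.7]
grip_width: 0.0258
```

```bash
python3 - <<'E'
from hk import *
st()
p=read_camera("scene"); crop(p,(300,260,500,410),4,"s20.png")
E
```

```text
30.5 [ 0.4101 -0.2247  0.09  ] [-1.7996e+02  8.0000e-02  9.4130e+01] F [ 0.2 -0.6 -1.7] w 0.0258 q [-17.  10.  46. 122.  -9.  51.  38.]
```

View pics/s20.png

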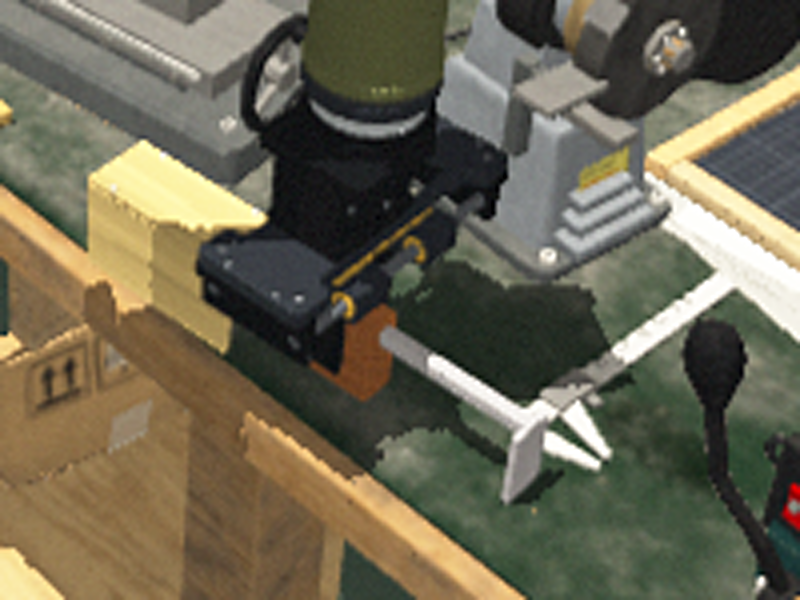

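Emit:
{"method": "carry_out", "body": {
  "increments": "0 0 0 0.002 0 0 0; 0 0 0 0.001 0 0 0; 0.7 0 0 0 0 0 0; 0.7 0 0 0 0 0 0; 0.7 0 0 0 0 0 0; 0.7 0 0 0 0 0 0; 0.7 0 0 0 0 0 0; 0.7 0 0 0 0 0 0; 0.7 0 0 -0.02 0 0 0; 0.7 0 0 -0.03 0 0 0; 0.7 0 0 -0.05 0 0 0; 0.7 0 0 -0.05 0 0 0; 0.7 0 0 -0.05 0 0 0; 0.7 0 0 0 0 0 0; 0.7 0 0 0 0 0 0"
}}

```text
time_s: 32.42
tool_pos: [0.4098, -0.2244, 0.2931]
tool_rot: [-180.0, 0.0, 94.1]
force: [-0.3, 0.9, -1.1]
grip_width: 0.061
```

```bash
python3 - <<'E'
from hk import *
st()
p=read_camera("scene"); cv2.imwrite("pics/s21.png",p["img"]); q=read_camera("side"); cv2.imwrite("pics/d21.png",q["img"])
w=read_camera("wrist"); cv2.imwrite("pics/w21.png",w["img"])
E
```

```text
32.42 [ 0.4098 -0.2244  0.2931] [-1.7999e+02  5.0000e-02  9.4090e+01] F [-0.3  0.9 -1.1] w 0.061 q [-23.  -8.  45. 109.   6.  76.  25.]
```

View pics/s21.png

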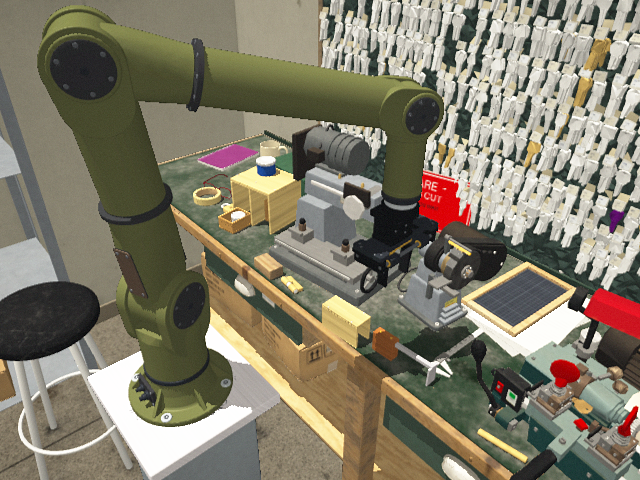

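View pics/d21.png

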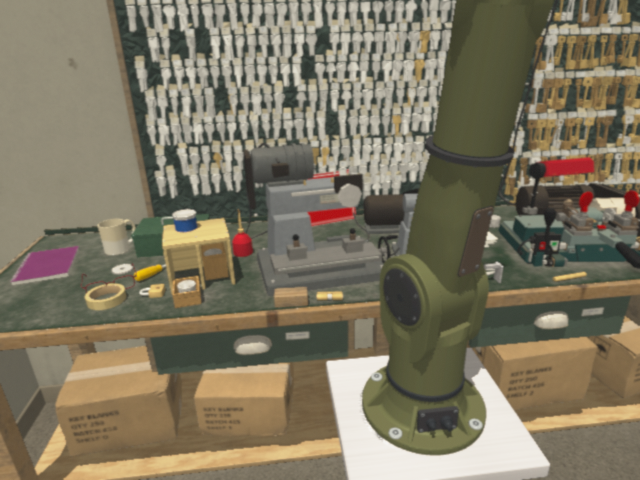

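View pics/w21.png

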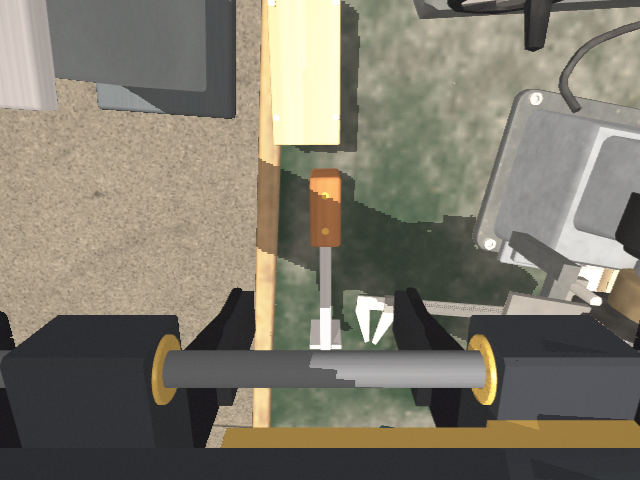

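```bash
python3 - <<'E'
from cell import *
print(sign_off())
E
```

```text
the job is handed in; nothing more can be done
None
```

I carried out every step of the task in about 33 s of the 61 s allowed and handed the job in. No verdict was reported.

- **Hook:** I drew it out of the sleeve by its bar, set it on the bench and let go. I then took it again by the wooden grip; the fingers closed to 25.5 mm on the 26 mm grip.
- **Carton:** I lowered the claw behind the low carton's front wall, dragged the carton out and lifted the claw clear. I put the hook down in front of the sleeve, about 0.7 m from the carton.

**Last checks:**
- A fit of the carton in the scene picture put its lip about 72 mm in front of the shelf mouth (50 mm needed). The carton lay flat, with the pin tin inside.
- In the final pictures the hook lies upright on the bench. The tall carton and the bystanders look unmoved, though I judged that by eye. The claw lies close to the caliper's jaws without touching them.

**What disagreed:**
- The scene and wrist cameras differed by about 5 mm on the sleeve and bar position. I used the wrist camera for the grasps.
- Near the arm's inner reach limit the tool ended up to 20 mm off its target, so I corrected it in small steps there.

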